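# Pack a nested bowl set and close the crate

## Task

Pack the bowl set for dispatch: nest every loose bowl on the bench, upright and fully down, into the one already standing in the wooden crate. Then close the crate: with the free end still held up, hook the lid's tongue under the crate's lip, swing the lid down until it lies flat on its cleats, and lock it by turning the wooden turn-button right across it (the button must be turned out of the way first). Leave the other things on the bench standing where they are.

Things in the scene. Friction and masses are not known exactly. Their poses are not given: they have to be found in the camera images.
- crate: Open pine crate, held fast on the bench by steel corner stops (never moves). Origin: centre of its underside; x from its lip end (robot side) to its button end, z up. mm in this frame: inside x -95..95, y -85..85, floor z 8; side walls 10 thick, top z 100; far end wall x 95..111, top z 103. Cleats inside both side walls, |y| 75..85, top z 94: the lid rests on them. Corner stops 18 high reach |y| 100.
- crate_lip (a point): Middle of the lip's inner lower edge, crate frame (-81, 0, 106) mm. The lip is a batten over the near end wall, across the full width: 28 deep (x -109..-81), 8 thick, top z 114. The wall's inner face is at x -95, so the tongue's slot is 14 deep and opens 12 mm high over cleat level. Axes as the crate's.
- button (a joint): Wooden turn-button on top of the far end wall: bar 70 long, 14 wide, turning about its middle, light friction (0.03 N m), stays where left, stops at 0 and 1.57. 0: along the wall, clear of the opening (the lid passes below 0.1). 1.57: square across, 27 mm over the lid: locked. At q the inner arm points along (-sin q, cos q) in crate x, y; q grows anticlockwise from above. Starts at 1.0 to 1.55.
- button_pivot (a point): The turn-button's screw axis at half the bar's thickness: crate frame (103, 0, 108) mm; the bar is 10 thick, its underside on the wall's top (z 103), 3 mm above a seated lid. Axes as the crate's.
- lid_rail (a point): Centre of the lid's wooden grip rail (22 thick in x, 100 long in y, 28 high), 20 mm above the lid's underside. Lid: 6 mm plywood, about 0.2 kg, board x -80..92 from here, 164 wide, with a narrower tongue at its -x end. z out of its top. Starts flat on the bench at the robot's right, rail up, tongue towards the robot. Seated: crate frame (0, 0, 114) mm, with 3 mm play in x and y.
- lid_tongue (a point): Middle of the tongue's tip on the lid's underside: (-92, 0, -20) mm from lid_rail in the lid's axes. The tongue is 12 long (x -92..-80), 130 wide, 6 thick. Seated, this point lies at x -95..-89, z 94 mm in the crate frame, under the lip.
- bowl0_mid (a point): White stoneware bowl already upright in the crate near its middle; point on its axis, half-way up; z is its axis. All bowls are alike: 40 high, 0.14 kg, rim a vertical band 66 across and 9 high (the top 9 mm), below it a cone narrowing to a flat foot 34 across; base 11 thick. Nested, a bowl's foot rests on the inner floor of the one below, 11 mm higher than it, with 2 mm play.
- bowl1_mid (a point): Bowl 1, a loose one of the same shape as bowl0 (66 mm across, 40 high), standing upright on the bench to the robot's left; its axis half-way up, 20 mm over its foot. May be absent.
- bowl2_mid (a point): Bowl 2, a loose one of the same shape as bowl0 (66 mm across, 40 high), standing upright on the bench to the robot's left; its axis half-way up, 20 mm over its foot. May be absent.
- bowl3_mid (a point): Bowl 3, a loose one of the same shape as bowl0 (66 mm across, 40 high), standing upright on the bench to the robot's left; its axis half-way up, 20 mm over its foot. May be absent.
- bowl4_mid (a point): Bowl 4, a loose one of the same shape as bowl0 (66 mm across, 40 high), standing upright on the bench to the robot's left; its axis half-way up, 20 mm over its foot. May be absent.
- stamp: Bystander: rubber stamp with an upright wooden handle, 52 x 78 x 81 high mm; origin at the middle of its underside.
- ink_pad: Bystander: flat ink pad tin, 70 x 110 x 14 mm; origin at the middle of its underside.
- tape_roll: Bystander: roll of clear tape lying flat, 100 across, 48 high mm; origin at the middle of its underside.
- marker: Bystander: black marker pen lying down, 130 long, 16 thick mm; origin at the centre.
- dispenser: Bystander: heavy black tape dispenser, 190 x 70 x 123 high mm; origin at the middle of its underside.
- small_carton: Bystander: closed carton, 110 x 150 x 81 mm; origin at the middle of its underside.
- labels: Bystander: pile of paper labels, 90 x 130 x 36 mm; origin at the middle of its underside.
Not all that is in view belongs to the job. What is shaped like the part that bears bowl1_mid but green or red is not meant.

How it is judged:
On the way, in this order (a step that is already met when the one before it is completed fails the run):
1. all the bowls are nested in the crate (horizontal distance between each of bowl1_mid, bowl2_mid, bowl3_mid, bowl4_mid and bowl0_mid below 0.01 m and angle between each of bowl1_mid, bowl2_mid, bowl3_mid, bowl4_mid's own z axis and vertical below 0.12 rad and (z of bowl1_mid in the frame of bowl0_mid between 0.008 and 0.014 m or z of bowl1_mid in the frame of bowl0_mid between 0.019 and 0.025 m or z of bowl1_mid in the frame of bowl0_mid between 0.03 and 0.036 m or z of bowl1_mid in the frame of bowl0_mid between 0.041 and 0.047 m) and (z of bowl2_mid in the frame of bowl0_mid between 0.008 and 0.014 m or z of bowl2_mid in the frame of bowl0_mid between 0.019 and 0.025 m or z of bowl2_mid in the frame of bowl0_mid between 0.03 and 0.036 m or z of bowl2_mid in the frame of bowl0_mid between 0.041 and 0.047 m) and (z of bowl3_mid in the frame of bowl0_mid between 0.008 and 0.014 m or z of bowl3_mid in the frame of bowl0_mid between 0.019 and 0.025 m or z of bowl3_mid in the frame of bowl0_mid between 0.03 and 0.036 m or z of bowl3_mid in the frame of bowl0_mid between 0.041 and 0.047 m) and (z of bowl4_mid in the frame of bowl0_mid between 0.008 and 0.014 m or z of bowl4_mid in the frame of bowl0_mid between 0.019 and 0.025 m or z of bowl4_mid in the frame of bowl0_mid between 0.03 and 0.036 m or z of bowl4_mid in the frame of bowl0_mid between 0.041 and 0.047 m) and angle between bowl0_mid's own z axis and vertical below 0.1 rad and z of bowl0_mid in the frame of crate between 0.024 and 0.032 m), for 0.2 s.
2. the lid's tongue is under the lip while the lid's other end is still raised (lid tilted over 0.06 rad) (x of lid_tongue in the frame of crate between -0.097 and -0.086 m and z of lid_tongue in the frame of crate between 0.085 and 0.106 m and y of lid_tongue in the frame of crate between -0.02 and 0.02 m and angle between lid_rail's own z axis and vertical between 0.06 and 0.8 rad), for 0.1 s.
3. the lid lies flat on its cleats, tongue under the lip (x of lid_tongue in the frame of crate between -0.098 and -0.086 m and z of lid_tongue in the frame of crate between 0.09 and 0.0965 m and z of lid_rail in the frame of crate between 0.11 and 0.1165 m and angle between lid_rail's own z axis and vertical below 0.03 rad and angle between the x axis of lid_rail and the x axis of crate, either way round below 0.06 rad), for 0.2 s.
4. the turn-button is across the lid (value of joint button above 1.3 rad), for 0.2 s.
At the end, for the whole second after the job is handed in: Every bowl present is upright on the axis of the bowl in the crate (10 mm), at a nesting height (steps of 11 mm, within 3 mm); the lid is flat (0.03 rad) on its cleats (-4 to +2.5 mm), tongue at least 5 mm under the lip; turn-button at 1.3 rad or more (all of step 1 and all of step 3 and value of joint button above 1.3 rad); the robot touches nothing.
It fails at once if one of the other things on the bench is shoved more than 7 cm, or the stamp or the dispenser is tipped over (distance of any of stamp, ink_pad, tape_roll, marker, dispenser, small_carton, labels from where it was at the start of the episode above 0.07 m or angle between any of stamp, dispenser's own z axis and vertical above 0.7 rad).
Of bowl1, bowl2, bowl3, bowl4 only 2 to 4 are there at a start; the rules pass over those that are not, and their reading is None.
At some moment in a run one of bowl1, bowl2, bowl3, bowl4, lid may be knocked a few centimetres aside while the robot is not near it.
It also fails if it takes over 210 s, if anything falls off the work surface, if the arm or the gripper's body presses on something with over 40 N, if the wrist force passes 120 N, or if a joint passes its speed limit or range.

## Robot

A 7-joint arm with a two-finger parallel gripper is mounted at the origin on the work surface. World frame = base frame: x ahead of the robot, y to its left, z up, the work surface at z = 0. Lengths are in m, angles in rad, forces in N, time in s.
With the tool pointing down it reaches from about 0.4 to 0.875 m from the base axis. Payload 19.3 kg.
Tool frame: the origin (TCP) lies where the fingers leave the gripper's body, on its centre line; the fingertips stand bot.tip_reach ahead of it and the grasp point (between the pads) lies 54 mm ahead of it (bot.tip_reach is the distance from the TCP to the fingertips, in m); z points along the fingers, y is the line along which they close (so a half turn about z gives the same grasp; the last joint's range is limited). The gripper opens to 85 mm and grips with 20 to 120 N. Pads are 22 mm wide; open, the fingers measure 114 mm over their backs; the gripper's body (76 mm by 85 mm) begins 54 mm behind the grasp point. The pads swing forward as they close: fully open they stand 13 mm farther back than shut.
Start: joints at [1.147, 0.521, -0.036, 1.599, 0.021, 1.021, -0.113], TCP at [0.217, -0.586, 0.304] pointing down, gripper open.
Joint ranges: [-2.91, 2.91], [-0.3, 2.13], [-1.5, 1.42], [0.17, 2.43], [-1.26, 4.41], [0.16, 1.93], [-2.52, 2.52]. Speed limits (rad/s): [1.89, 1.89, 2.39, 2.39, 3.01, 3.01, 3.01].

## Interface

Orientations are given as [roll, pitch, yaw] about the fixed x, y, z axes, in that order (R = Rz(yaw) Ry(pitch) Rx(roll)).
In Python, from workcell import bot gives the robot as it stands. The module is installed in compiled form; this text tells all that it offers.
- The arm moves only by the shell command python3 -m jog 'ROWS' [FORCE]. ROWS is JSON, a list that holds one entry, the list of rows, each a list of 7 numbers: the shift along the tool's x, y, z in mm, then the turn, a rotation vector about the tool's x, y, z in rad, then the opening, from 0 (shut) to 1 (fully open). In form: [[[tx, ty, tz, wx, wy, wz, fingers], ...]]. A call has 1 to 5 rows; each row shifts and turns the commanded pose from where the row before left it, along the tool's axes as they then stand; what a row does not reach is not made up. A row lasts 1/10 s, in which the tool goes at most 50 mm and 8.59 degrees, less where a joint would pass 70% of its speed; a pose out of reach is approached as far as the arm can. A call is refused whole if a number of a shift passes 50 or a number of a turn 0.15, either way. A call with a gripper value outside its range is refused whole. The fingers move at their own pace and stop on an object; FORCE is the grip in N (left out, the last holds). Time passes only in rows, so rows that do not move let the fingers close. It gives the time, the measured TCP pose, the force, the opening and the grip force at its end, in the units of the state.
- bot.observe(): the state, without advancing time (a new reading comes with each control period).
- bot.grab_frame(name): name is "scene" or "side" or "wrist"; returns a dict with "img" (420x560x3 uint8, red, green, blue), "intrinsics" (3x3 intrinsics, pixels), "k1" (the pictures are not rectified: a ray, as slopes to the right and down, at radius r is drawn at 1 + k1 r^2 times it, then the intrinsics apply), "R" (3x3) and "t" (3): a world point X has camera coordinates R X + t; the wrist camera has in their place "tool_from_camera" (4x4, takes a point from camera to tool coordinates, whose origin is the TCP and whose axes are the flange's). Camera axes: x right, y down, z forward; pixel columns grow to the right and rows downward; lengths in m; the calibration is good to about 2 mm. A picture is of the moment at which its call begins: read the wrist's pose just before it. There is no depth.
- bot.job_done(): hands the job in; it is judged then, once.
Trained networks look in a picture, given as the dict that the camera call returned (one of the last four; its "shot" number tells which), for a name from the list of things; names that differ only in an ending like _2 or _b are one class to them, and where a whole thing is asked for, a point or a joint stands for the part that bears it (a point fixed in the world has none). Each returns a list of dicts, best first, with "conf" (0 to 1); they miss things now and then, are a little off and sometimes report something else, mostly with a low value. They report only what shows in the picture. A call takes as long as a camera call. They do not tell look-alikes from the thing itself.
- bot.trace(query, picture): "region" (420x560 bool, what is visible of it).
- bot.spot_point(query, picture): "xyz" ([x, y, z] in m, in world coordinates, good to about 4 mm: a listed point, or the origin of a listed thing).
The state is a dict: "clock": time; "qpos": joint angles; "qd": joint speeds; "joint_efforts": joint torques, N m; "position": TCP position; "tool_rot": TCP orientation; "force": force on the tool from outside, world axes, zero at the start; "moment": the same for the moment, N m; "grip_width": finger opening in m; "finger_force": force on a finger pad.
Only numpy, scipy, OpenCV 4.12 (cv2) and the standard library are available. Lean on these libraries where they do the work, as an engineer would, in place of code of your own. Each camera call takes 0.05 s, during which the arm holds its last target. There are 200 camera calls.

## Working session

There is one attempt and no reset: what is moved stays moved. The work goes in short steps, Python scripts to look and compute and a shell command to move; the robot and the scene stay as the last step left them, time stands still between calls to the robot, and variables do not carry over. Pictures are saved under pics/ and viewed, at most 14 in all, crops included, and the job is handed in when it is done.

```bash
mkdir -p pics; cat > h.py <<'E'
import numpy as np, cv2
from scipy.spatial.transform import Rotation as Ro
from workcell import bot
def rot(s): 
    r=np.array(s["tool_rot"]); return r if r.shape==(3,3) else Ro.from_euler('xyz',r).as_matrix()
def save(p,n): cv2.imwrite(f'pics/{n}.png',cv2.cvtColor(np.asarray(p["img"]),cv2.COLOR_RGB2BGR))
def cam(p,s=None):
    if "R" in p: return np.array(p["R"]),np.array(p["t"])
    T=np.array(p["tool_from_camera"]); R=rot(s)@T[:3,:3]; c=rot(s)@T[:3,3]+np.array(s["position"])
    return R.T,-R.T@c
def proj(p,X,s=None):
    R,t=cam(p,s); c=R@np.array(X)+t; m=c[:2]/c[2]; m=m*(1+p["k1"]*(m@m)); K=np.array(p["intrinsics"])
    return K[:2,:2]@m+K[:2,2]
def ray(p,uv,z,s=None):
    R,t=cam(p,s);K=np.array(p["intrinsics"]); d=(np.array(uv,float)-K[:2,2])/[K[0,0],K[1,1]]
    m=d.copy()
    for _ in range(20): m=d/(1+p["k1"]*(m@m))
    v=R.T@np.array([*m,1]); o=-R.T@t
    return o+v*(z-o[2])/v[2]
def pts(names,p,n=6,lo=.2):
    for q in names:
        for d in bot.spot_point(q,p)[:n]:
            if d["conf"]>lo: print(q,round(d["conf"],2),np.round(d["xyz"],4))
E
python3 - <<'E'
from h import *
s=bot.observe(); print({k:np.round(v,3).tolist() for k,v in s.items()}, bot.tip_reach)
a=bot.grab_frame("scene"); b=bot.grab_frame("side"); save(a,"scene0"); save(b,"side0")
for n,p in(("scene",a),("side",b)):
    print(n); pts(["crate","button_pivot","crate_lip","lid_rail","lid_tongue","bowl0_mid","bowl1_mid","stamp","ink_pad","tape_roll","marker","dispenser","small_carton","labels"],p)
E
```

```text
{'clock': 0.0, 'qpos': [1.147, 0.522, -0.036, 1.6, 0.021, 1.021, -0.113], 'qd': [0.0, -0.001, -0.001, 0.002, -0.001, 0.002, 0.001], 'joint_efforts': [-0.001, -92.711, 1.98, -36.993, 0.018, 0.008, -0.0], 'position': [0.216, -0.586, 0.303], 'tool_rot': [-3.14, 0.0, 0.354], 'force': [0.579, -0.294, 0.266], 'moment': [-0.014, 0.009, -0.01], 'finger_force': 0.0, 'grip_width': 0.085} 0.0726
scene
crate 0.97 [ 0.589  -0.0069  0.0045]
button_pivot 0.74 [ 0.6909 -0.0232  0.1088]
crate_lip 0.85 [0.5115 0.0087 0.106 ]
lid_rail 0.91 [ 0.4549 -0.4094  0.0214]
lid_tongue 0.59 [ 0.3657 -0.409   0.0005]
bowl0_mid 0.6 [ 0.5909 -0.0057  0.0273]
bowl0_mid 0.42 [0.415  0.2223 0.0238]
bowl1_mid 0.92 [0.6819 0.4626 0.0227]
bowl1_mid 0.84 [0.5837 0.3639 0.0189]
bowl1_mid 0.71 [0.2188 0.2878 0.0218]
bowl1_mid 0.36 [ 0.5856 -0.0058  0.0053]
bowl1_mid 0.36 [ 0.3669  0.5201 -0.0011]
stamp 0.62 [3.463e-01 3.435e-01 3.000e-04]
stamp 0.33 [ 0.5515  0.5055 -0.0012]
ink_pad 0.91 [ 3.430e-01 -1.506e-01 -3.000e-04]
tape_roll 0.84 [0.7123 0.2517 0.001 ]
marker 0.51 [ 0.3479 -0.5432 -0.0018]
dispenser 0.81 [ 0.6901 -0.3613  0.0017]
small_carton 0.8 [3.681e-01 5.182e-01 3.000e-04]
small_carton 0.73 [ 0.4544 -0.4096  0.0193]
small_carton 0.36 [0.583  0.3667 0.0176]
labels 0.65 [0.5842 0.3664 0.0201]
side
crate 0.86 [ 5.916e-01  8.000e-04 -5.000e-04]
button_pivot 0.68 [0.511  0.0103 0.105 ]
crate_lip 0.61 [0.5097 0.0108 0.1052]
lid_rail 0.64 [ 0.4581 -0.4031  0.0214]
lid_tongue 0.66 [ 3.653e-01 -4.077e-01 -3.000e-04]
bowl1_mid 0.64 [0.6793 0.4581 0.023 ]
bowl1_mid 0.63 [0.2177 0.2884 0.0202]
bowl1_mid 0.62 [0.5837 0.3632 0.0221]
stamp 0.84 [ 0.347   0.3427 -0.0005]
ink_pad 0.68 [ 0.3436 -0.1461  0.0014]
tape_roll 0.64 [0.7135 0.2561 0.0024]
marker 0.74 [5.492e-01 5.086e-01 2.000e-04]
marker 0.67 [ 0.3501 -0.5409 -0.0029]
dispenser 0.66 [ 0.6916 -0.3658 -0.002 ]
small_carton 0.85 [ 0.3636  0.5168 -0.0031]
labels 0.94 [ 5.497e-01  5.107e-01 -1.000e-04]
```

View pics/scene0.png

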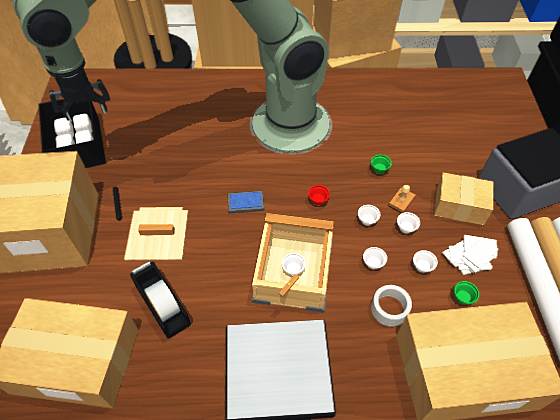

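View pics/side0.png

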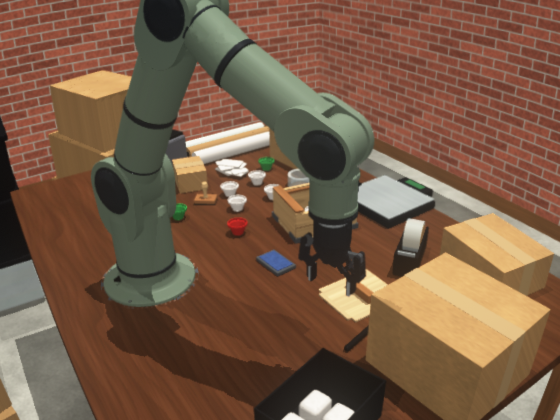

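The scene shows four white loose bowls at (369,215), (408,223), (375,258) and (425,261), the crate with bowl0 at (293,265) and its button at (289,286), and the lid at (156,233). Look-alikes to avoid are the red bowl (318,195) and the green ones (381,164) and (466,293). The side view is mostly blocked by the arm. I choose the four white ones and check them in a crop.

```bash
cat >> h.py <<'E'
from scipy.optimize import least_squares
TH=np.linspace(0,2*np.pi,60,endpoint=False)
def ringpts(x,y,z0,c=((17,0),(33,31),(33,40))):
    return [np.array([x+r*np.cos(a)/1e3,y+r*np.sin(a)/1e3,z0+z/1e3]) for r,z in c for a in TH]
def hullbox(p,x,y,z0,s=None):
    h=np.array([proj(p,P,s) for P in ringpts(x,y,z0)]); return np.r_[h.min(0),h.max(0)]
def whitemask(p,vmin=105,smax=60):
    hsv=cv2.cvtColor(np.asarray(p["img"]),cv2.COLOR_RGB2HSV); return ((hsv[...,2]>vmin)&(hsv[...,1]<smax)).astype(np.uint8)
def bowlfit(p,uv,z0=0.,s=None,half=30,**k):
    m=whitemask(p,**k); n,l,st,_=cv2.connectedComponentsWithStats(m)
    ys,xs=np.nonzero(m); i=np.argmin((xs-uv[0])**2+(ys-uv[1])**2); L=l[ys[i],xs[i]]
    b=st[L]; box=np.array([b[0]-.5+.0,b[1]-.5,b[0]+b[2]-.5,b[1]+b[3]-.5])
    g=ray(p,uv,z0+.02,s)
    f=least_squares(lambda q:hullbox(p,q[0],q[1],z0,s)-box,g[:2],x_scale=.01)
    return f.x,np.round(f.fun,1),b[4]
E
python3 - <<'E'
from h import *
p=bot.grab_frame("scene")
for uv in((369,215),(408,223),(375,258),(425,261)): print(uv,*bowlfit(p,uv))
im=p["img"]; c=np.hstack([cv2.resize(im[185:285,340:480],(560,400),interpolation=2),cv2.resize(im[205:315,245:345],(240,264),interpolation=2)[:264] if 0 else np.zeros((400,1,3),np.uint8)])
cv2.imwrite("pics/crop1.png",c[...,::-1])
X0=np.array([.591,-.0055,0]);Rz=Ro.from_euler('z',-.176).as_matrix()
d=im.copy(); d=cv2.resize(d[195:325,235:350],None,fx=4.5,fy=4.5,interpolation=2)
for q in [(-95,-85,100),(-95,85,100),(95,85,103),(95,-85,103),(111,-95,103),(111,95,103),(-81,-95,114),(-81,95,114),(-109,95,114),(-109,-95,114),(103,0,113)]:
    u=(proj(p,X0+Rz@(np.array(q)/1e3))-[235,195])*4.5; cv2.circle(d,tuple(np.int32(u)),3,(255,0,255),-1)
cv2.imwrite("pics/crop2.png",d[...,::-1]); print(d.shape)
E
```

```text
(369, 215) [0.41850129 0.22616442] [ 0.2 -0.5 -0.2  0.5] 355
(408, 223) [0.44694641 0.33877895] [-0.1 -0.1  0.1  0.1] 373
(375, 258) [0.56877629 0.22517693] [ 0.  -0.1 -0.   0.1] 410
(425, 261) [0.58146415 0.36571667] [ 0.2  0.3 -0.2 -0.3] 426
(585, 518, 3)
```

View pics/crop1.png

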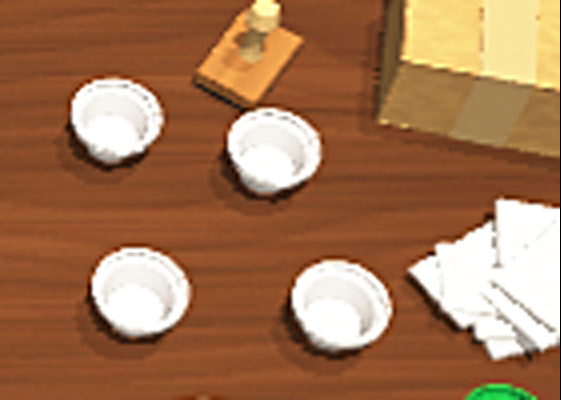

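View pics/crop2.png

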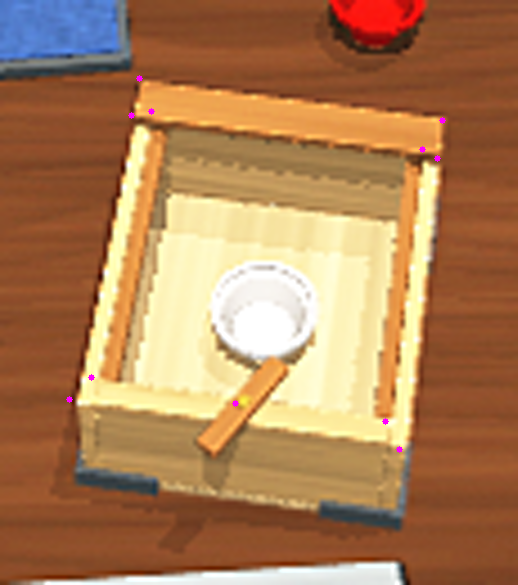

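Crop 1 confirms that all four chosen bowls are plain white, with the stamp just behind the second one. Crop 2 shows my crate guess a few pixels off in yaw, so I'll refit from the corners I read there, and the button from its ends at crop (277,362) and (209,445).

```bash
python3 - <<'E'
from h import *
p=bot.grab_frame("scene")
M=np.array([(-109,-95,114),(-81,-95,114),(-109,95,114),(-81,95,114),(111,-95,103),(111,95,103),(103,0,113)])/1e3
U=np.array([(140,80),(133,118),(443,121),(437,156),(78,404),(402,442),(243,401)])/4.5+[235,195]
def T(q,m): return np.array([q[0],q[1],0])+Ro.from_euler('z',q[2]).apply(m)
f=least_squares(lambda q:np.ravel([proj(p,T(q,m))-u for m,u in zip(M,U)]),[.591,-.0055,-.17],x_scale=[.01,.01,.1])
print(f.x,np.round(f.fun,1))
e=[ray(p,np.array(c)/4.5+[235,195],.113)for c in((277,362),(209,445))]; d=e[0]-e[1]; print(e,np.linalg.norm(d))
a=np.arctan2(d[1],d[0])-f.x[2]; print("q",np.arctan2(-np.cos(a),np.sin(a))%6.283, "pivot",T(f.x,M[-1]),"mid",(e[0]+e[1])/2)
print("bowl0",*bowlfit(p,(293,266),.008))
s=bot.observe(); print(np.round(rot(s),3)); K=p["intrinsics"];
w=bot.grab_frame("wrist"); print(np.round(w["tool_from_camera"],3),w["intrinsics"][0][0])
E
```

```text
[ 0.5906888  -0.00370002 -0.15926112] [-0.2 -0.  -0.4 -0.3  0.  -0.8  0.4 -0.2 -0.6 -0.5  1.   1.  -0.2  0.5]
[array([6.66258646e-01, 4.84236030e-04, 1.13000000e-01]), array([ 0.71816104, -0.0389814 ,  0.113     ])] 0.06520272514838835
q 1.079945044628455 pivot [ 0.69238531 -0.02003465  0.113     ] mid [ 0.69220985 -0.01924858  0.113     ]
bowl0 [ 0.60108218 -0.00863836] [ 6.5  7.9 -6.6 -7.5] 748
[[ 0.938  0.346 -0.   ]
 [ 0.346 -0.938  0.   ]
 [-0.    -0.    -1.   ]]
[[-0.001 -0.955 -0.296  0.076]
 [ 1.    -0.001  0.    -0.   ]
 [-0.001 -0.296  0.955 -0.069]
 [ 0.     0.     0.     1.   ]] 290.9015850360093
```

```bash
cat >> h.py <<'E'
def plan(x,y,z,yaw):
    s=bot.observe(); R=rot(s); c=np.array(s["position"]); y0=np.arctan2(R[1,0],R[0,0])
    d=(yaw-y0+np.pi)%(2*np.pi)-np.pi
    R1=Ro.from_euler('xyz',[np.pi,0,yaw]).as_matrix()
    rv=Ro.from_matrix(R.T@R1).as_rotvec()
    v=np.array([x,y,z])-c
    print("t",s["clock"],"pos",np.round(c,4),"yaw",round(y0,3),"rotvec",np.round(rv,3),"shift if before turn",np.round(R.T@v*1e3,1),"after",np.round(R1.T@v*1e3,1),"q7",round(s["qpos"][6],2))
E
A='[40,-23,0,0,0,0,0.4]'; true
python3 -m jog '[[[40,-23,0,0,0,0,0.4],[40,-23,0,0,0,0,0.4],[40,-23,0,0,0,0,0.4],[40,-23,0,0,0,0,0.4],[40,-23,0,0,0,0,0.4]]]'
python3 -m jog '[[[40,-23,0,0,0,0,0.4],[40,-23,0,0,0,0,0.4],[40,-23,0,0,0,0,0.4],[40,-23,0,0,0,0,0.4],[40,-23,0,0,0,0,0.4]]]'
python3 -m jog '[[[40,-23,0,0,0,0,0.4],[40,-23,0,0,0,0,0.4],[40,-23,0,0,0,0,0.4],[40,-23,0,0,0,0,0.4],[40,-23,0,0,0,0,0.4]]]'
python3 -m jog '[[[0,0,0,0,0,-0.14,0.4],[0,0,0,0,0,-0.14,0.4],[0,0,0,0,0,-0.14,0.4],[0,0,0,0,0,-0.14,0.4],[0,0,0,0,0,-0.14,0.4]]]'
python3 -m jog '[[[0,0,0,0,0,-0.14,0.4],[0,0,0,0,0,-0.14,0.4],[0,0,0,0,0,-0.14,0.4],[0,0,0,0,0,-0.14,0.4],[0,0,0,0,0,-0.14,0.4]]]'
python3 -m jog '[[[0,0,0,0,0,-0.14,0.4],[0,0,0,0,0,-0.14,0.4],[0,0,0,0,0,-0.14,0.4],[0,0,0,0,0,-0.14,0.4],[0,0,0,0,0,-0.14,0.4]]]'
python3 - <<'E'
from h import *
plan(.692,-.020,.24,2.49)
print(bot.tip_reach, bot.observe()["grip_width"])
E
```

```text
clock: 2.15
position: [0.3652, -0.4076, 0.3041]
tool_rot: [3.141, -0.0, 0.354]
force: [1.1, -0.9, -0.6]
grip_width: 0.0342
finger_force: 0.0
clock: 2.65
position: [0.513, -0.2304, 0.3041]
tool_rot: [3.141, -0.0, 0.354]
force: [-0.5, -0.7, 0.3]
grip_width: 0.0341
finger_force: 0.0
clock: 3.15
position: [0.6608, -0.0532, 0.304]
tool_rot: [3.141, -0.0, 0.354]
force: [0.2, -1.0, -0.3]
grip_width: 0.0342
finger_force: 0.0
clock: 3.65
position: [0.6599, -0.0548, 0.3039]
tool_rot: [-3.142, 0.0, 1.059]
force: [0.0, -0.6, 1.0]
grip_width: 0.0338
finger_force: 0.0
clock: 4.15
position: [0.6598, -0.0549, 0.3039]
tool_rot: [-3.142, 0.0, 1.759]
force: [0.2, -0.9, -0.0]
grip_width: 0.0341
finger_force: 0.0
clock: 4.65
position: [0.6598, -0.0549, 0.3039]
tool_rot: [-3.141, 0.0, 2.459]
force: [0.4, -0.4, -0.7]
grip_width: 0.0345
finger_force: 0.0
t 4.65 pos [ 0.6598 -0.0549  0.3039] yaw 2.459 rotvec [-0.     0.    -0.031] shift if before turn [-2.9 47.4 63.9] after [-4.4 47.3 63.9] q7 0.56
0.0726 0.034466723435270706
```

```bash

python3 -m jog '[[[-1.5,24,32,0,0,-0.03,0.4],[-1.5,23.5,32,0,0,0,0.4],[0,0,0,0,0,0,0.4]]]' | head -3
python3 - <<'E'
from h import *
s=bot.observe(); w=bot.grab_frame("wrist"); im=w["img"].copy()
X0=np.array([.5907,-.0037,0]);Rz=Ro.from_euler('z',-.159)
for q,c in [((103,0,113),(255,0,255)),((103-30.9,16.5,113),(0,255,255)),((103+30.9,-16.5,113),(0,255,255)),((95,0,103),(0,255,0)),((95,60,103),(0,255,0)),((111,60,103),(0,255,0)),((111,-60,103),(0,255,0))]:
    u=proj(w,X0+Rz.apply(np.array(q)/1e3),s); print(q,u); cv2.circle(im,tuple(np.int32(u)),3,c,-1)
cv2.imwrite("pics/w1.png",im[...,::-1]); pts(["button_pivot","crate","bowl0_mid"],w)
E
```

```text
clock: 4.95
position: [0.6913, -0.0169, 0.2353]
tool_rot: [-3.14, -0.005, 2.487]
(103, 0, 113) [279.05285762 232.71137841]
(72.1, 16.5, 113) [278.57899192 184.38752796]
(133.9, -16.5, 113) [279.48490123 276.38888249]
(95, 0, 103) [273.99601418 218.69739101]
(95, 60, 103) [348.2301996  180.54960269]
(111, 60, 103) [357.48717099 199.71701182]
(111, -60, 103) [216.64525166 270.26375084]
button_pivot 0.84 [ 0.6911 -0.0205  0.1109]
bowl0_mid 0.67 [ 0.591  -0.0048  0.0312]
```

View pics/w1.png

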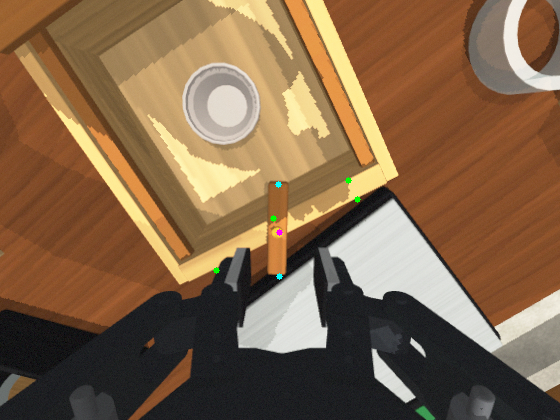

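The wrist view matches: the screw is at (276,231), on my predicted pivot (279,233). I'll work out the true fingertip reach from the tips at about (242,250) and (319,250).

```bash
python3 - <<'E'
from h import *
s=bot.observe(); w=bot.grab_frame("wrist"); R=rot(s);c=np.array(s["position"]); hw=s["grip_width"]/2
for z in (.054,.06,.066,.0726,.08): print(z,[np.round(proj(w,c+R@np.array([x,y,z]),s)) for x in(.011,-.011) for y in(-hw,hw)])
plan(.692,-.0205,.21,2.49)
im=w["img"][200:340,180:380]; cv2.imwrite("pics/w2.png",cv2.resize(im,(800,560),interpolation=2)[...,::-1])
E
```

```text
0.054 [array([244., 260.]), array([317., 260.]), array([246., 300.]), array([316., 300.])]
0.06 [array([246., 254.]), array([316., 254.]), array([248., 293.]), array([314., 293.])]
0.066 [array([247., 249.]), array([315., 249.]), array([249., 286.]), array([313., 286.])]
0.0726 [array([249., 243.]), array([313., 243.]), array([250., 280.]), array([312., 280.])]
0.08 [array([250., 238.]), array([312., 238.]), array([251., 273.]), array([311., 273.])]
t 5.2 pos [ 0.692  -0.0203  0.2412] yaw 2.483 rotvec [ 0.001  0.002 -0.007] shift if before turn [-0.1 -0.1 31.2] after [-0.1 -0.1 31.2] q7 0.5
```

View pics/w2.png

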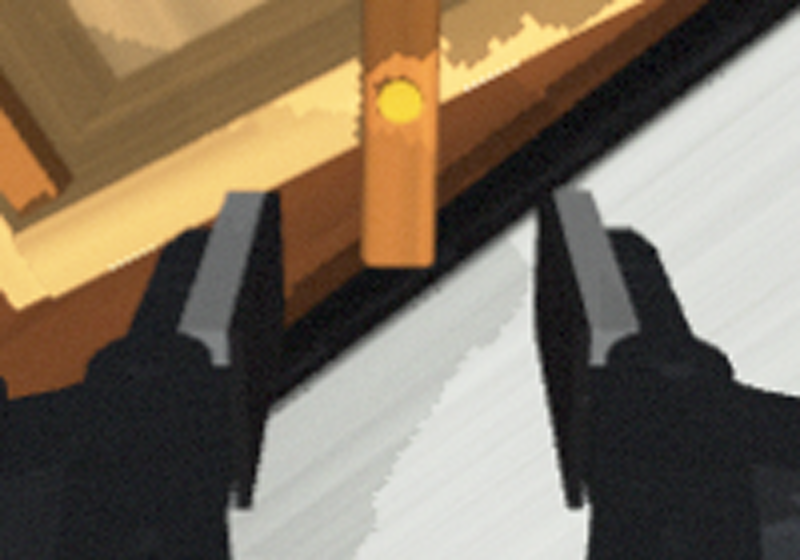

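```bash

python3 -m jog '[[[0,0,30,0,0,0,0.4],[0,0,25,0,0,0,0.4],[0,0,6,0,0,0,0.4],[0,0,0,0,0,0,0.4]]]' | sed -n 2,4p
python3 -m jog '[[[0,0,2,0,0,0,0.4],[0,0,0,0,0,0,0.4]]]' | sed -n 2,4p
python3 -m jog '[[[0,0,2,0,0,0,0.4],[0,0,0,0,0,0,0.4]]]' | sed -n 2,4p
```

```text
position: [0.6917, -0.02, 0.1793]
tool_rot: [-3.141, -0.0, 2.483]
force: [0.2, 0.0, -0.2]
position: [0.6923, -0.0196, 0.1782]
tool_rot: [3.141, 0.001, 2.483]
force: [-0.7, 0.1, 0.7]
position: [0.6919, -0.0196, 0.1752]
tool_rot: [3.141, 0.0, 2.484]
force: [-0.3, 0.5, -0.1]
```

```bash

python3 -m jog '[[[0,0,0,0,0,0,0],[0,0,0,0,0,0,0],[0,0,0,0,0,0,0],[0,0,0,0,0,0,0]]]' 20
python3 - <<'E'
from h import *
plan(.692,-.0205,.21,1.41)
E
```

```text
clock: 6.4
position: [0.6914, -0.021, 0.1761]
tool_rot: [-3.139, 0.001, 2.483]
force: [-12.2, -7.3, 17.5]
grip_width: 0.0137
finger_force: 26.8
t 6.4 pos [ 0.6914 -0.021   0.1761] yaw 2.483 rotvec [-0.002  0.002  1.073] shift if before turn [ -0.2   0.7 -33.9] after [  0.6   0.6 -33.9] q7 0.47
```

```bash

python3 -m jog '[[[0,0,-2,0,0,0,0],[0,0,0,0,0,0,0]]]'|sed -n 2,6p
python3 -m jog '[[[0,0,0,0,0,0.1,0],[0,0,0,0,0,0.1,0],[0,0,0,0,0,0.1,0],[0,0,0,0,0,0.1,0],[0,0,0,0,0,0.1,0]]]'|sed -n 2,6p
python3 -m jog '[[[0,0,0,0,0,0.1,0],[0,0,0,0,0,0.1,0],[0,0,0,0,0,0.1,0],[0,0,0,0,0,0.1,0],[0,0,0,0,0,0.1,0]]]'|sed -n 2,6p
python3 - <<'E'
from h import *
print(bot.observe()["moment"])
E
```

```text
position: [0.6913, -0.0212, 0.1762]
tool_rot: [-3.139, -0.0, 2.483]
force: [0.0, -6.1, -6.4]
grip_width: 0.0133
finger_force: 22.8
position: [0.691, -0.0214, 0.1762]
tool_rot: [-3.138, 0.001, 1.979]
force: [-3.2, -7.5, -5.2]
grip_width: 0.0136
finger_force: 23.4
position: [0.6906, -0.0215, 0.1761]
tool_rot: [-3.138, 0.003, 1.478]
force: [-6.6, -8.6, -2.9]
grip_width: 0.0133
finger_force: 23.6
[-1.83888651  1.59902117  0.05373829]
```

```bash

python3 -m jog '[[[0,0,0,0,0,0.05,0],[0,0,0,0,0,0.03,0],[0,0,0,0,0,0.01,0],[0,0,0,0,0,0,0]]]'|sed -n 2,6p
python3 -c "from h import *;print(bot.observe()['moment'])"
python3 -m jog '[[[0,0,0,0,0,0,0.3],[0,0,0,0,0,0,0.3],[0,0,-30,0,0,0,0.4],[0,0,-45,0,0,0,0.6],[0,0,-45,0,0,0,1]]]'|sed -n 2,6p
python3 - <<'E'
from h import *
p=bot.grab_frame("scene"); m=bot.trace("button_pivot",p)
s=bot.observe();w=bot.grab_frame("wrist")
for q,r in ((p,None),(w,s)):
  for d in bot.trace("button",q)[:2]:
    ys,xs=np.nonzero(d["region"]); 
    if len(xs)<5: continue
    P=np.array([ray(q,(a,b),.113,r)[:2] for a,b in zip(xs,ys)]); c=P.mean(0); ev,V=np.linalg.eigh(np.cov(P.T)); v=V[:,1]
    a=np.arctan2(v[1],v[0])+.159; print(d["conf"],c,"q",(np.arctan2(-np.cos(a),np.sin(a)))%np.pi,np.sqrt(ev)*np.sqrt(12)*1e3)
for uv in((369,215),(408,223),(375,258),(425,261)): print(uv,*bowlfit(p,uv))
save(w,"w3")
E
```

```text
position: [0.6905, -0.0215, 0.1761]
tool_rot: [-3.138, 0.003, 1.392]
force: [-8.1, -9.1, -1.4]
grip_width: 0.0135
finger_force: 23.9
[-1.89259506  1.59854301  0.23024163]
position: [0.6916, -0.0192, 0.2983]
tool_rot: [-3.141, -0.0, 1.394]
force: [0.1, -0.2, 0.7]
grip_width: 0.0621
finger_force: 0.0
0.74 [ 0.69290525 -0.02141663] q 0.006155740753086053 [17.21238575 68.89813715]
0.64 [0.61373385 0.20664566] q 1.1633507033069486 [51.75308722 57.51066226]
0.81 [ 0.69099444 -0.01844303] q 0.0014560648439667034 [14.41137433 67.64463622]
(369, 215) [0.41850129 0.22616442] [ 0.2 -0.5 -0.2  0.5] 355
(408, 223) [0.44694641 0.33877895] [-0.1 -0.1  0.1  0.1] 373
(375, 258) [0.56877629 0.22517693] [ 0.  -0.1 -0.   0.1] 411
(425, 261) [0.58146415 0.36571667] [ 0.2  0.3 -0.2 -0.3] 425
```

```bash
cat >> h.py <<'E'
def maskfit(p,mask,z0,s=None):
    ys,xs=np.nonzero(mask); box=np.array([xs.min()-.5,ys.min()-.5,xs.max()+.5,ys.max()+.5]); g=ray(p,(xs.mean(),ys.mean()),z0+.03,s)
    f=least_squares(lambda q:hullbox(p,q[0],q[1],z0,s)-box,g[:2],x_scale=.01); return f.x,np.round(f.fun,1)
E
python3 - <<'E'
from h import *
p=bot.grab_frame("scene")
for d in bot.trace("bowl0_mid",p):
    ys,xs=np.nonzero(d["region"]); print(d["conf"],xs.mean(),ys.mean(),len(xs)); 
    if abs(xs.mean()-293)<15: print(maskfit(p,d["region"],.008))
plan(.569,.225,.25,2.98)
E
```

```text
0.57 298.7417218543046 264.2119205298013 151
(array([0.59220016, 0.00960038]), array([-5.9, -1.9,  5.9,  1.7]))
0.35 159.96618130577735 298.56505401596996 2129
t 8.85 pos [ 0.6915 -0.0194  0.2958] yaw 1.394 rotvec [-1.000e-03 -1.000e-03 -1.586e+00] shift if before turn [ 219.1 -163.5   46. ] after [160.2 221.6  45.8] q7 -0.42
```

```bash

python3 -m jog '[[[0,0,0,0,0,-0.144,1],[0,0,0,0,0,-0.144,1],[0,0,0,0,0,-0.144,1],[0,0,0,0,0,-0.144,1],[0,0,0,0,0,-0.144,1]]]'|sed -n 2,3p
python3 -m jog '[[[0,0,0,0,0,-0.144,1],[0,0,0,0,0,-0.144,1],[0,0,0,0,0,-0.144,1],[0,0,0,0,0,-0.144,1],[0,0,0,0,0,-0.144,1]]]'|sed -n 2,3p
python3 -m jog '[[[0,0,0,0,0,-0.144,1],[27,37,8,0,0,0,1],[27,37,8,0,0,0,1],[27,37,8,0,0,0,1],[27,37,8,0,0,0,1]]]'|sed -n 2,3p
python3 -m jog '[[[27,37,7,0,0,0,1],[26,37,7,0,0,0,1],[0,0,0,0,0,0,1],[0,0,0,0,0,0,1]]]'|sed -n 2,3p
python3 - <<'E'
from h import *
s=bot.observe(); w=bot.grab_frame("wrist"); save(w,"w4")
u=proj(w,(.569,.225,.03),s); print(u); print(bowlfit(w,u,0.,s))
for d in bot.trace("bowl1_mid",w)[:4]:
    ys,xs=np.nonzero(d["region"]); print(d["conf"],xs.mean(),ys.mean(),len(xs),maskfit(w,d["region"],0,s))
plan(.569,.225,.098,2.98)
E
```

```text
position: [0.6915, -0.0195, 0.2957]
tool_rot: [-3.14, -0.001, 2.12]
position: [0.6916, -0.0195, 0.2957]
tool_rot: [-3.141, -0.002, 2.84]
position: [0.6081, 0.1453, 0.2636]
tool_rot: [-3.141, -0.002, 2.977]
position: [0.5685, 0.2266, 0.2501]
tool_rot: [-3.141, -0.001, 2.98]
[280.36391808 194.25076677]
(array([0.57003751, 0.22502601]), array([-0.1, -0.1,  0.1,  0.2]), np.int32(3346))
0.96 420.11291256514187 185.5741169658367 3454 (array([0.58226447, 0.36464108]), array([-0.3, -0.5,  0.2,  0.5]))
0.61 504.7037404832837 257.38397881496195 3021 (array([0.68009677, 0.45874153]), array([-0.2,  0.1,  0.1, -0.1]))
0.54 72.88161993769471 3.155763239875389 321 (array([0.37625527, 0.07612639]), array([-15. , -36.2,  16.3,  43.3]))
t 10.85 pos [0.5696 0.2248 0.2503] yaw 2.977 rotvec [-0.001 -0.001 -0.003] shift if before turn [  0.5   0.2 152.3] after [6.000e-01 1.000e-01 1.523e+02] q7 0.5
```

View pics/w4.png

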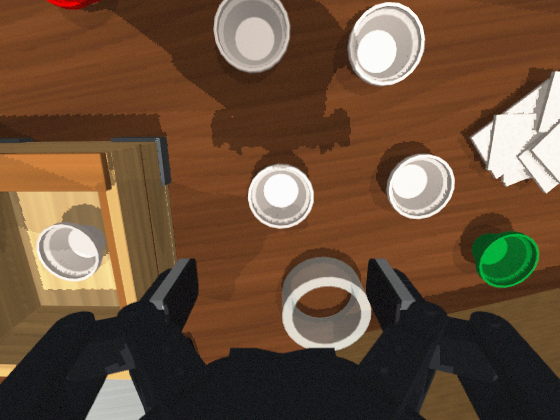

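The view shows C at (281,196) straight below, D (420,186), A (252,35), B (386,44), the tape roll (326,303), a green bowl (508,258), and bowl0 in the crate at (71,251). The scene and wrist fits agree within 1 mm.

```bash

python3 -m jog '[[[0,0,50,0,0,0,1],[0,0,50,0,0,0,1],[0,0,40,0,0,0,1],[0,0,12,0,0,0,1],[0,0,0,0,0,0,1]]]'|sed -n 2,4p
python3 -m jog '[[[0,0,0,0,0,0,0.5],[0,0,0,0,0,0,0.5],[0,0,0,0,0,0,0.5],[0,0,0,0,0,0,0.5]]]' 30
python3 - <<'E'
from h import *
s=bot.observe(); w=bot.grab_frame("wrist"); save(w,"w5")
R=rot(s);c=np.array(s["position"]); hw=s["grip_width"]/2
for z in (.06,.066,.0726,.08): print(z,[np.round(proj(w,c+R@np.array([.011,y,z]),s)) for y in(-hw,hw)])
E
```

```text
position: [0.5691, 0.2249, 0.0979]
tool_rot: [-3.14, -0.002, 2.977]
force: [0.2, 0.8, 1.5]
clock: 11.75
position: [0.5702, 0.226, 0.1015]
tool_rot: [3.14, 0.003, 2.977]
force: [-2.4, -1.7, 9.4]
grip_width: 0.0641
finger_force: 30.4
0.06 [array([216., 253.]), array([347., 253.])]
0.066 [array([219., 248.]), array([344., 248.])]
0.0726 [array([221., 243.]), array([342., 243.])]
0.08 [array([224., 237.]), array([339., 237.])]
```

View pics/w5.png

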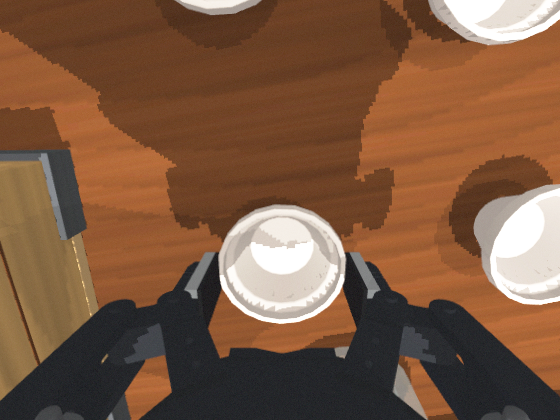

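The picture shows the bowl (282,263) held between both pads. The tool is being pushed up a little, so I'll lift and check the hold.

```bash

python3 -m jog '[[[0,0,-10,0,0,0,0.5],[0,0,-20,0,0,0,0.5],[0,0,-40,0,0,0,0.5],[0,0,-40,0,0,0,0.5],[0,0,-40,0,0,0,0.5]]]'
python3 -m jog '[[[0,0,-20,0,0,0,0.5],[0,0,0,0,0,0,0.5]]]'|sed -n 2,6p
python3 - <<'E'
from h import *
s=bot.observe(); w=bot.grab_frame("wrist"); save(w,"w6")
m=whitemask(w); n,l,st,ce=cv2.connectedComponentsWithStats(m)
for i in range(1,n):
    if st[i][4]>800: print(st[i],ce[i])
b=bot.grab_frame("side"); save(b,"side1")
for n,p,ss in(("scene",bot.grab_frame("scene"),None),("wrist",w,s)):
    pts(["bowl0_mid"],p)
print(ray(w,(71,251),.048,s))
plan(.591,-.005,.26,2.98)
E
```

```text
clock: 12.3
position: [0.569, 0.2258, 0.2523]
tool_rot: [3.141, 0.001, 2.978]
force: [0.6, -0.2, -1.8]
grip_width: 0.0637
finger_force: 33.9
position: [0.57, 0.2263, 0.2737]
tool_rot: [3.139, 0.005, 2.978]
force: [0.8, -1.1, -1.4]
grip_width: 0.0633
finger_force: 33.9
[ 218    0   71   73 4225] [252.62792899  33.93893491]
[ 342    7   71   78 4271] [376.8929993   45.58183095]
[ 457   70  103  114 7700] [518.56831169 129.82701299]
[ 379  148   62   61 2982] [409.70422535 177.60865191]
[  219   205   135   129 12697] [284.54745215 267.88524848]
[  52  213   63   56 2766] [ 83.2812726  239.44685466]
[ 106  355   66   65 2237] [143.87438534 390.44300402]
bowl0_mid 0.63 [ 0.5894 -0.0063  0.0289]
bowl0_mid 0.26 [ 0.4561 -0.4095  0.0216]
bowl0_mid 0.57 [ 0.5904 -0.0043  0.0301]
[ 0.59982172 -0.0195684   0.048     ]
t 12.75 pos [0.5689 0.2255 0.2682] yaw 2.978 rotvec [-0.001 -0.001 -0.002] shift if before turn [ -59.4 -223.8    8.3] after [ -58.9 -223.9    8.2] q7 0.52
```

View pics/w6.png

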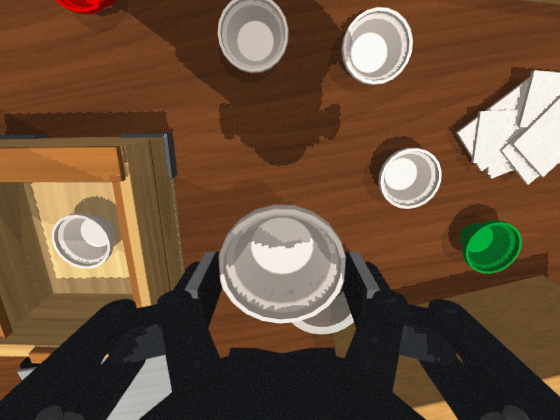

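The bowl is held level at (282,263). Next I'll fit bowl0 at (83,240) from this view.

```bash
python3 - <<'E'
from h import *
s=bot.observe(); w=bot.grab_frame("wrist")
x=bowlfit(w,(83,240),.008,s); print(x)
# rim centre of held bowl in tool frame: rim ellipse box 219..354 x 205..~322 at tip height
for z in(.058,.062,.066):
    g=[ray(w,u,s["position"][2]-z,s) for u in((219.5,263),(344.5,263),(282,205))]; R=rot(s)
    print(z,[np.round((R.T@(q-np.array(s["position"])))*1e3,1) for q in g])
plan(*x[0],.26,2.98)
E
```

```text
(array([ 0.59143618, -0.00492008]), array([ 0.1, -0.2, -0.1,  0.2]), np.int32(2840))
0.058 [array([  6.8, -30.3,  58. ]), array([ 6.8, 30.9, 58. ]), array([36.4,  0.3, 58. ])]
0.062 [array([  4.7, -31.2,  62. ]), array([ 4.7, 31.8, 62. ]), array([35.2,  0.3, 62. ])]
0.066 [array([  2.6, -32.2,  66. ]), array([ 2.5, 32.8, 66. ]), array([34. ,  0.3, 66. ])]
t 12.8 pos [0.5689 0.2256 0.2681] yaw 2.978 rotvec [-0.001 -0.001 -0.002] shift if before turn [ -59.9 -223.8    8.2] after [ -59.4 -223.9    8.1] q7 0.52
```

```bash

python3 -m jog '[[[-12,-45,0,0,0,0,0.5],[-12,-45,0,0,0,0,0.5],[-12,-45,0,0,0,0,0.5],[-12,-45,0,0,0,0,0.5],[-12,-44,0,0,0,0,0.5]]]'|sed -n 2,3p
python3 -m jog '[[[0,0,40,0,0,0,0.5],[0,0,40,0,0,0,0.5],[0,0,40,0,0,0,0.5],[0,0,13,0,0,0,0.5],[0,0,0,0,0,0,0.5]]]'|sed -n 2,6p
python3 - <<'E'
from h import *
plan(.5914,-.0049,.12,2.98)
E
```

```text
position: [0.5915, -0.007, 0.2683]
tool_rot: [-3.142, -0.001, 2.978]
position: [0.5911, -0.0047, 0.1345]
tool_rot: [-3.141, -0.003, 2.978]
force: [1.5, -0.2, -0.5]
grip_width: 0.0638
finger_force: 34.3
t 13.8 pos [ 0.5911 -0.0047  0.1345] yaw 2.978 rotvec [-0.    -0.003 -0.002] shift if before turn [-0.4 -0.1 14.5] after [-0.3 -0.1 14.5] q7 0.78
```

```bash

python3 -m jog '[[[0,0,6,0,0,0,0.5],[0,0,4,0,0,0,0.5],[0,0,0,0,0,0,0.5]]]'|sed -n 2,6p
python3 -m jog '[[[0,0,3,0,0,0,0.5],[0,0,0,0,0,0,0.5]]]'|sed -n 2,4p
python3 -m jog '[[[0,0,2,0,0,0,0.5],[0,0,0,0,0,0,0.5]]]'|sed -n 2,4p
```

```text
position: [0.5921, -0.0051, 0.1265]
tool_rot: [-3.142, 0.001, 2.978]
force: [0.4, 0.5, -1.5]
grip_width: 0.0638
finger_force: 34.3
position: [0.5919, -0.0051, 0.123]
tool_rot: [-3.142, 0.0, 2.978]
force: [-0.6, -1.1, -1.9]
position: [0.5918, -0.0051, 0.1208]
tool_rot: [3.142, -0.0, 2.978]
force: [0.4, 0.2, -1.3]
```

```bash

python3 -m jog '[[[0,0,2,0,0,0,0.5],[0,0,0,0,0,0,0.5]]]'|sed -n 2,4p
python3 -m jog '[[[0,0,2,0,0,0,0.5],[0,0,0,0,0,0,0.5]]]'|sed -n 2,4p
```

```text
position: [0.5924, -0.005, 0.1205]
tool_rot: [-3.141, 0.002, 2.978]
force: [-7.3, -3.0, 27.0]
position: [0.5929, -0.0051, 0.1193]
tool_rot: [-3.141, 0.003, 2.977]
force: [-8.4, -3.0, 39.5]
```

```bash

python3 -m jog '[[[0,0,-2,0,0,0,0.5],[0,0,0,0,0,0,1],[0,0,0,0,0,0,1],[0,0,-40,0,0,0,1],[0,0,-50,0,0,0,1]]]'|sed -n 2,6p
python3 -m jog '[[[0,0,-50,0,0,0,1],[0,0,0,0,0,0,1]]]'|sed -n 2,4p
python3 - <<'E'
from h import *
s=bot.observe(); w=bot.grab_frame("wrist"); save(w,"w7")
for uv in [proj(w,(.5914,-.0049,z),s) for z in(.05,)]:
  for z in(.008,.019): print(uv,z,bowlfit(w,uv,z,s))
p=bot.grab_frame("scene")
for uv in((369,215),(408,223),(425,261)): print(uv,*bowlfit(p,uv))
plan(.5815,.366,.258,2.98)
print(cv2.imwrite("pics/c7.png",cv2.resize(w["img"][120:320,180:400],None,fx=2.5,fy=2.5)[...,::-1]))
E
```

```text
position: [0.5908, -0.0049, 0.2081]
tool_rot: [-3.142, -0.004, 2.978]
force: [1.1, -0.9, 0.9]
grip_width: 0.0858
finger_force: 0.0
position: [0.5937, -0.0043, 0.2647]
tool_rot: [3.14, 0.008, 2.978]
force: [1.2, 0.6, -0.5]
[280.45821722 190.87601713] 0.008 (array([ 0.59320126, -0.00515727]), array([ 1.4,  0.7, -1.4, -0.9]), np.int32(3530))
[280.45821722 190.87601713] 0.019 (array([ 0.59055676, -0.00467547]), array([ 0.2, -0.4, -0.2,  0.4]), np.int32(3530))
(369, 215) [0.41850129 0.22616442] [ 0.2 -0.5 -0.2  0.5] 356
(408, 223) [0.44309858 0.31263745] [-0.  -0.1  0.   0.1] 369
(425, 261) [0.58146415 0.36571667] [ 0.2  0.3 -0.2 -0.3] 426
t 15.7 pos [ 0.5921 -0.0052  0.2597] yaw 2.977 rotvec [-0.     0.002 -0.003] shift if before turn [ 71.1 364.5   1.5] after [ 70.1 364.7   1.7] q7 0.89
True
```

View pics/c7.png

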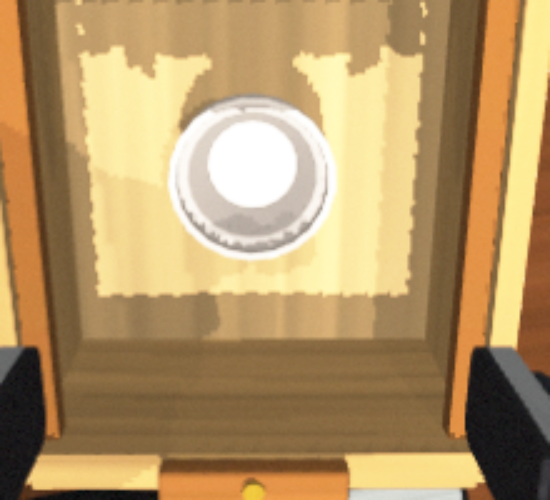

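The first bowl is nested concentrically, and the rim size fits the +11 mm level. Bowl B has been knocked to (0.443, 0.313), so it'll be picked up from there. Bowl D is next.

```bash

python3 -m jog '[[[9,45.5,0,0,0,0,1],[9,45.5,0,0,0,0,1],[9,45.5,0,0,0,0,1],[9,45.5,0,0,0,0,1],[9,45.5,0,0,0,0,1]]]'|sed -n 2,3p
python3 -m jog '[[[9,45.5,0,0,0,0,1],[9,45.5,0,0,0,0,1],[8,46,0,0,0,0,1],[0,0,0,0,0,0,1],[0,0,0,0,0,0,1]]]'|sed -n 2,3p
python3 - <<'E'
from h import *
s=bot.observe(); w=bot.grab_frame("wrist")
x=bowlfit(w,proj(w,(.5815,.366,.03),s),0.,s); print(x)
plan(*x[0],.099,2.98)
E
```

```text
position: [0.5839, 0.2283, 0.2573]
tool_rot: [-3.14, -0.002, 2.978]
position: [0.5802, 0.3673, 0.2569]
tool_rot: [-3.14, -0.002, 2.98]
(array([0.58218428, 0.36485379]), array([ 0.1, -0.4, -0.1,  0.5]), np.int32(3201))
t 16.75 pos [0.5809 0.3658 0.2572] yaw 2.978 rotvec [-0.002 -0.001 -0.002] shift if before turn [ -1.6  -0.4 158.2] after [ -1.4  -0.7 158.2] q7 0.37
```

```bash

python3 -m jog '[[[-1,0,50,0,0,0,1],[0,0,50,0,0,0,1],[0,0,46,0,0,0,1],[0,0,12,0,0,0,1],[0,0,0,0,0,0,1]]]'|sed -n 2,4p
python3 -m jog '[[[0,0,0,0,0,0,0.5],[0,0,0,0,0,0,0.5],[0,0,0,0,0,0,0.5],[0,0,0,0,0,0,0.5]]]' 30|sed -n 2,6p
python3 -m jog '[[[0,0,-10,0,0,0,0.5],[0,0,-20,0,0,0,0.5],[0,0,-45,0,0,0,0.5],[0,0,-45,0,0,0,0.5],[0,0,-45,0,0,0,0.5]]]'|sed -n 2,6p
python3 -m jog '[[[0,0,0,0,0,0,0.5],[0,0,0,0,0,0,0.5]]]'|sed -n 2,6p
python3 - <<'E'
from h import *
plan(.5914,-.0049,.27,2.98)
E
```

```text
position: [0.582, 0.3647, 0.0996]
tool_rot: [-3.14, -0.002, 2.977]
force: [-0.5, -0.0, 0.8]
position: [0.5833, 0.3664, 0.1039]
tool_rot: [3.14, 0.003, 2.977]
force: [-2.0, -2.1, 8.1]
grip_width: 0.0631
finger_force: 31.1
position: [0.5819, 0.3661, 0.2702]
tool_rot: [3.14, 0.001, 2.978]
force: [0.8, -0.1, -1.2]
grip_width: 0.0632
finger_force: 33.9
position: [0.5824, 0.3662, 0.2688]
tool_rot: [3.14, 0.003, 2.978]
force: [-0.1, -0.2, -2.1]
grip_width: 0.0629
finger_force: 33.9
t 18.35 pos [0.5824 0.3662 0.2688] yaw 2.978 rotvec [ 0.002  0.003 -0.002] shift if before turn [ -69.4 -364.6   -1.8] after [ -68.6 -364.8   -1.2] q7 0.37
```

```bash

python3 -m jog '[[[-9,-45.5,0,0,0,0,0.5],[-9,-45.5,0,0,0,0,0.5],[-9,-45.5,0,0,0,0,0.5],[-9,-45.5,0,0,0,0,0.5],[-9,-45.5,0,0,0,0,0.5]]]'|sed -n 2,3p
python3 -m jog '[[[-8,-45.5,0,0,0,0,0.5],[-8,-45.5,0,0,0,0,0.5],[-8,-46,0,0,0,0,0.5],[0,0,0,0,0,0,0.5],[0,0,0,0,0,0,0.5]]]'|sed -n 2,3p
python3 -m jog '[[[0,0,40,0,0,0,0.5],[0,0,40,0,0,0,0.5],[0,0,35,0,0,0,0.5],[0,0,10,0,0,0,0.5],[0,0,0,0,0,0,0.5]]]'|sed -n 2,4p
python3 -m jog '[[[0,0,4,0,0,0,0.5],[0,0,0,0,0,0,0.5]]]'|sed -n 2,4p
python3 -m jog '[[[0,0,3,0,0,0,0.5],[0,0,0,0,0,0,0.5]]]'|sed -n 2,4p
python3 - <<'E'
from h import *
plan(.5914,-.0049,.13,2.98)
E
```

```text
position: [0.5889, 0.1322, 0.2656]
tool_rot: [-3.141, -0.001, 2.978]
position: [0.5905, -0.006, 0.2656]
tool_rot: [-3.141, -0.001, 2.976]
position: [0.5904, -0.0036, 0.1403]
tool_rot: [3.141, -0.002, 2.98]
force: [0.1, 0.7, -1.3]
position: [0.5913, -0.0046, 0.1381]
tool_rot: [3.141, 0.002, 2.978]
force: [-1.0, 0.3, -1.1]
position: [0.591, -0.005, 0.1343]
tool_rot: [-3.142, 0.001, 2.978]
force: [0.4, -0.2, -1.4]
t 20.25 pos [ 0.591  -0.005   0.1343] yaw 2.978 rotvec [-0.     0.001 -0.002] shift if before turn [-0.4  0.2  4.3] after [-0.4  0.1  4.3] q7 0.77
```

```bash

python3 -m jog '[[[0,0,2,0,0,0,0.5],[0,0,0,0,0,0,0.5]]]'|sed -n 2,4p
python3 -m jog '[[[0,0,1.5,0,0,0,0.5],[0,0,0,0,0,0,0.5]]]'|sed -n 2,4p
python3 -m jog '[[[0,0,1,0,0,0,0.5],[0,0,0,0,0,0,0.5]]]'|sed -n 2,4p
```

```text
position: [0.5917, -0.0049, 0.1338]
tool_rot: [-3.141, 0.003, 2.977]
force: [-6.1, -2.2, 25.8]
position: [0.5921, -0.0052, 0.1333]
tool_rot: [-3.141, 0.004, 2.977]
force: [-10.3, -5.9, 43.5]
position: [0.5925, -0.0048, 0.1328]
tool_rot: [-3.141, 0.005, 2.977]
force: [-9.2, -3.3, 50.2]
```

```bash

python3 -m jog '[[[0,0,-2.5,0,0,0,0.5],[0,0,0,0,0,0,1],[0,0,0,0,0,0,1],[0,0,-40,0,0,0,1],[0,0,-50,0,0,0,1]]]'|sed -n 4,6p
python3 -m jog '[[[0,0,-40,0,0,0,1],[0,0,0,0,0,0,1],[0,0,0,0,0,0,1]]]'|sed -n 2,4p
python3 - <<'E'
from h import *
s=bot.observe(); w=bot.grab_frame("wrist"); save(w,"w8")
uv=proj(w,(.5914,-.0049,.06),s)
for z in(.019,.03,.035): print(uv,z,bowlfit(w,uv,z,s))
p=bot.grab_frame("scene")
for uv in((369,215),(402,223)): print(uv,*bowlfit(p,uv))
plan(.4185,.226,.258,2.98)
E
```

```text
force: [1.5, -0.9, 0.1]
grip_width: 0.0852
finger_force: 0.0
position: [0.591, -0.0051, 0.2624]
tool_rot: [-3.141, 0.001, 2.977]
force: [-0.4, 0.2, -0.3]
[281.98789876 197.97124317] 0.019 (array([ 0.59191645, -0.00497145]), array([ 1.6,  1.4, -1.6, -1.7]), np.int32(3849))
[281.98789876 197.97124317] 0.03 (array([ 0.58911244, -0.00450394]), array([ 0.2,  0.2, -0.2, -0.2]), np.int32(3849))
[281.98789876 197.97124317] 0.035 (array([ 0.58784218, -0.00429219]), array([-0.5, -0.4,  0.5,  0.5]), np.int32(3849))
(369, 215) [0.41850129 0.22616442] [ 0.2 -0.5 -0.2  0.5] 355
(402, 223) [0.44309858 0.31263745] [-0.  -0.1  0.   0.1] 369
t 21.75 pos [ 0.5905 -0.0051  0.2609] yaw 2.978 rotvec [-0.    -0.001 -0.002] shift if before turn [207.3 199.9   3.2] after [206.9 200.4   2.9] q7 0.89
```

Two are nested, at the +22 mm level. Bowl B now stands close to A, so I'll take A with the gripper turned to yaw 2.18, which keeps the finger clear of B.

```bash

python3 -m jog '[[[0,0,0,0,0,0.133,1],[0,0,0,0,0,0.133,1],[0,0,0,0,0,0.133,1],[0,0,0,0,0,0.133,1],[0,0,0,0,0,0.133,1]]]'|sed -n 2,3p
python3 -m jog '[[[0,0,0,0,0,0.133,1],[0,0,0,0,0,0,1]]]'|sed -n 2,3p
python3 - <<'E'
from h import *
plan(.4185,.226,.258,2.18)
E
```

```text
position: [0.5904, -0.0049, 0.2605]
tool_rot: [-3.14, -0.002, 2.307]
position: [0.5905, -0.0047, 0.2608]
tool_rot: [-3.14, -0.001, 2.178]
t 22.45 pos [ 0.5905 -0.0047  0.2608] yaw 2.178 rotvec [-0.002 -0.001 -0.002] shift if before turn [287.6  -9.7   3. ] after [287.6  -9.    2.8] q7 0.19
```

```bash

python3 -m jog '[[[41,-1.3,0,0,0,0,1],[41,-1.3,0,0,0,0,1],[41,-1.3,0,0,0,0,1],[41,-1.3,0,0,0,0,1],[41,-1.3,0,0,0,0,1]]]'|sed -n 2,3p
python3 -m jog '[[[41,-1.3,0,0,0,0,1],[41,-1.3,0,0,0,0,1],[0,0,0,0,0,0,1],[0,0,0,0,0,0,1]]]'|sed -n 2,3p
python3 - <<'E'
from h import *
s=bot.observe(); w=bot.grab_frame("wrist")
for g in((.4185,.226),(.443,.3126)):
    x=bowlfit(w,proj(w,(*g,.03),s),0.,s); print(x); plan(*x[0],.099,2.18)
E
```

```text
position: [0.4669, 0.1605, 0.2613]
tool_rot: [-3.141, -0.0, 2.184]
position: [0.4187, 0.2258, 0.2615]
tool_rot: [-3.141, -0.0, 2.185]
(array([0.41953538, 0.22455349]), array([ 0.1, -0.1, -0.1,  0.1]), np.int32(3132))
t 23.4 pos [0.4193 0.225  0.2614] yaw 2.183 rotvec [-0.001  0.     0.003] shift if before turn [-5.000e-01  1.000e-01  1.624e+02] after [ -0.5  -0.  162.4] q7 -0.34
(array([0.44555585, 0.31105628]), array([-0.2, -0.4,  0.2,  0.5]), np.int32(3620))
t 23.4 pos [0.4193 0.225  0.2614] yaw 2.183 rotvec [-0.001  0.     0.003] shift if before turn [ 55.4  71.1 162.4] after [ 55.5  70.8 162.4] q7 -0.34
```

```bash

python3 -m jog '[[[0,0,50,0,0,0,1],[0,0,50,0,0,0,1],[0,0,50,0,0,0,1],[0,0,12,0,0,0,1],[0,0,0,0,0,0,1]]]'|sed -n 2,4p
python3 -m jog '[[[0,0,0,0,0,0,0.5],[0,0,0,0,0,0,0.5],[0,0,0,0,0,0,0.5],[0,0,0,0,0,0,0.5]]]' 30|sed -n 2,6p
python3 -m jog '[[[0,0,-10,0,0,0,0.5],[0,0,-20,0,0,0,0.5],[0,0,-45,0,0,0,0.5],[0,0,-45,0,0,0,0.5],[0,0,-45,0,0,0,0.5]]]'|sed -n 2,6p
python3 -m jog '[[[0,0,0,0,0,-0.133,0.5],[0,0,0,0,0,-0.133,0.5],[0,0,0,0,0,-0.133,0.5],[0,0,0,0,0,-0.133,0.5],[0,0,0,0,0,-0.133,0.5]]]'|sed -n 2,3p
python3 -m jog '[[[0,0,0,0,0,-0.133,0.5],[0,0,0,0,0,0,0.5],[0,0,0,0,0,0,0.5]]]'|sed -n 2,6p
python3 - <<'E'
from h import *
plan(.5908,-.0049,.27,2.98)
E
```

```text
position: [0.4189, 0.2248, 0.099]
tool_rot: [-3.138, -0.0, 2.18]
force: [-0.4, 0.6, 0.5]
position: [0.4202, 0.2255, 0.1024]
tool_rot: [3.138, 0.001, 2.179]
force: [-4.2, -1.3, 13.7]
grip_width: 0.0645
finger_force: 29.3
position: [0.4188, 0.2252, 0.2685]
tool_rot: [3.14, 0.0, 2.18]
force: [1.3, -0.1, -1.4]
grip_width: 0.0637
finger_force: 34.1
position: [0.4192, 0.2251, 0.2668]
tool_rot: [3.141, 0.002, 2.85]
position: [0.4193, 0.2251, 0.2659]
tool_rot: [3.141, 0.001, 2.973]
force: [-0.5, 0.2, -1.5]
grip_width: 0.0642
finger_force: 34.1
t 25.6 pos [0.4193 0.2251 0.2659] yaw 2.973 rotvec [ 0.     0.001 -0.007] shift if before turn [-207.6 -198.    -3.9] after [-206.2 -199.4   -4.1] q7 0.35
```

```bash

python3 -m jog '[[[-29.6,-28.4,0,0,0,0,0.5],[-29.6,-28.4,0,0,0,0,0.5],[-29.6,-28.4,0,0,0,0,0.5],[-29.6,-28.4,0,0,0,0,0.5],[-29.6,-28.4,0,0,0,0,0.5]]]'|sed -n 2,3p
python3 -m jog '[[[-29.6,-28.4,0,0,0,0,0.5],[-29.6,-28.4,0,0,0,0,0.5],[0,0,0,0,0,0,0.5],[0,0,0,0,0,0,0.5]]]'|sed -n 2,3p
python3 -m jog '[[[0,0,40,0,0,0,0.5],[0,0,40,0,0,0,0.5],[0,0,25,0,0,0,0.5],[0,0,7,0,0,0,0.5],[0,0,0,0,0,0,0.5]]]'|sed -n 2,4p
python3 -m jog '[[[0,0,4,0,0,0,0.5],[0,0,0,0,0,0,0.5]]]'|sed -n 2,4p
python3 -m jog '[[[0,0,3,0,0,0,0.5],[0,0,0,0,0,0,0.5]]]'|sed -n 2,4p
python3 - <<'E'
from h import *
plan(.5908,-.0049,.14,2.98)
E
```

```text
position: [0.5429, 0.0595, 0.2657]
tool_rot: [-3.141, 0.001, 2.974]
position: [0.5913, -0.0052, 0.2652]
tool_rot: [3.141, -0.0, 2.973]
position: [0.5909, -0.0037, 0.1531]
tool_rot: [3.141, -0.001, 2.978]
force: [1.2, -0.6, -0.6]
position: [0.5916, -0.0045, 0.15]
tool_rot: [3.141, 0.002, 2.977]
force: [0.2, -0.1, -1.1]
position: [0.5913, -0.0047, 0.1462]
tool_rot: [-3.142, 0.0, 2.977]
force: [-0.6, -0.1, -1.6]
t 27.4 pos [ 0.5913 -0.0047  0.1462] yaw 2.977 rotvec [-0.     0.    -0.003] shift if before turn [ 0.4 -0.3  6.2] after [ 0.4 -0.3  6.2] q7 0.77
```

```bash

python3 -m jog '[[[0,0,2,0,0,0,0.5],[0,0,0,0,0,0,0.5]]]'|sed -n 2,4p
python3 -m jog '[[[0,0,1.5,0,0,0,0.5],[0,0,0,0,0,0,0.5]]]'|sed -n 2,4p
python3 -m jog '[[[0,0,1,0,0,0,0.5],[0,0,0,0,0,0,0.5]]]'|sed -n 2,4p
```

```text
position: [0.5913, -0.0045, 0.1441]
tool_rot: [3.142, 0.0, 2.978]
force: [-1.4, -0.1, 3.5]
position: [0.5919, -0.0045, 0.1438]
tool_rot: [-3.142, 0.002, 2.978]
force: [-4.7, -0.8, 21.0]
position: [0.5924, -0.0045, 0.1436]
tool_rot: [-3.141, 0.003, 2.977]
force: [-5.3, -2.2, 31.8]
```

```bash

python3 -m jog '[[[0,0,-2,0,0,0,0.5],[0,0,0,0,0,0,1],[0,0,0,0,0,0,1],[0,0,-40,0,0,0,1],[0,0,-50,0,0,0,1]]]'|sed -n 4,6p
python3 -m jog '[[[0,0,-30,0,0,0,1],[0,0,0,0,0,0,1],[0,0,0,0,0,0,1]]]'|sed -n 2,4p
python3 - <<'E'
from h import *
s=bot.observe(); w=bot.grab_frame("wrist"); save(w,"w9")
uv=proj(w,(.5914,-.0049,.07),s)
for z in(.03,.041,.046): print(uv,z,bowlfit(w,uv,z,s))
p=bot.grab_frame("scene")
for uv in((402,223),): print(uv,*bowlfit(p,uv))
plan(.444,.312,.258,2.98); pts(["lid_rail","lid_tongue"],p)
E
```

```text
force: [0.7, -0.4, 1.0]
grip_width: 0.0855
finger_force: 0.0
position: [0.5912, -0.0048, 0.2635]
tool_rot: [-3.141, 0.001, 2.977]
force: [-0.4, -0.5, 0.0]
[281.70832842 200.40772897] 0.03 (array([ 0.59178348, -0.0046839 ]), array([ 1.4,  2.8, -1.4, -3.2]), np.int32(4279))
[281.70832842 200.40772897] 0.041 (array([ 0.58889786, -0.00420186]), array([-0.1,  1.4,  0.1, -1.6]), np.int32(4279))
[281.70832842 200.40772897] 0.046 (array([ 0.58759102, -0.00398359]), array([-0.9,  0.8,  0.9, -0.8]), np.int32(4279))
(402, 223) [0.44309858 0.31263745] [-0.  -0.1  0.   0.1] 369
t 28.9 pos [ 0.5908 -0.0048  0.2623] yaw 2.978 rotvec [-0.    -0.002 -0.002] shift if before turn [196.5 288.6   4.5] after [195.9 289.    4.3] q7 0.88
lid_rail 0.74 [ 0.4566 -0.4099  0.0223]
lid_rail 0.67 [ 0.6892 -0.3622  0.0023]
lid_tongue 0.7 [ 3.660e-01 -4.096e-01 -3.000e-04]
```

```bash

python3 -m jog '[[[24.6,36.1,0,0,0,0,1],[24.6,36.1,0,0,0,0,1],[24.6,36.1,0,0,0,0,1],[24.6,36.1,0,0,0,0,1],[24.6,36.1,0,0,0,0,1]]]'|sed -n 2,3p
python3 -m jog '[[[24.6,36.1,0,0,0,0,1],[24.6,36.1,0,0,0,0,1],[24.6,36.1,0,0,0,0,1],[0,0,0,0,0,0,1],[0,0,0,0,0,0,1]]]'|sed -n 2,3p
python3 - <<'E'
from h import *
s=bot.observe(); w=bot.grab_frame("wrist")
x=bowlfit(w,proj(w,(.444,.312,.03),s),0.,s); print(x); plan(*x[0],.099,2.98); pts(["stamp"],w)
E
```

```text
position: [0.4982, 0.1949, 0.2628]
tool_rot: [-3.141, -0.001, 2.978]
position: [0.4435, 0.3131, 0.2627]
tool_rot: [-3.141, -0.001, 2.98]
(array([0.44512109, 0.3108587 ]), array([-0.3,  0.1,  0.3, -0.1]), np.int32(3093))
t 30.05 pos [0.4442 0.312  0.2628] yaw 2.978 rotvec [-0.001 -0.001 -0.002] shift if before turn [ -1.2  -0.8 163.8] after [ -1.1  -1.  163.8] q7 0.23
stamp 0.88 [0.3454 0.3384 0.0004]
```

```bash

python3 -m jog '[[[-1,-1,50,0,0,0,1],[0,0,50,0,0,0,1],[0,0,50,0,0,0,1],[0,0,13.5,0,0,0,1],[0,0,0,0,0,0,1]]]'|sed -n 2,4p
python3 -m jog '[[[0,0,0,0,0,0,0.5],[0,0,0,0,0,0,0.5],[0,0,0,0,0,0,0.5],[0,0,0,0,0,0,0.5]]]' 30|sed -n 2,6p
python3 -m jog '[[[0,0,-10,0,0,0,0.5],[0,0,-20,0,0,0,0.5],[0,0,-45,0,0,0,0.5],[0,0,-45,0,0,0,0.5],[0,0,-45,0,0,0,0.5]]]'|sed -n 2,6p
python3 -m jog '[[[0,0,0,0,0,0,0.5],[0,0,0,0,0,0,0.5]]]'|sed -n 2,6p
python3 - <<'E'
from h import *
plan(.5908,-.0049,.27,2.98)
E
```

```text
position: [0.4448, 0.3104, 0.099]
tool_rot: [-3.14, -0.002, 2.977]
force: [0.3, 0.5, 1.0]
position: [0.446, 0.3117, 0.1026]
tool_rot: [3.14, 0.003, 2.977]
force: [-2.6, -2.6, 12.0]
grip_width: 0.064
finger_force: 29.9
position: [0.4446, 0.3112, 0.2686]
tool_rot: [3.141, 0.001, 2.978]
force: [0.9, 1.1, -1.8]
grip_width: 0.0635
finger_force: 34.1
position: [0.4453, 0.3112, 0.2671]
tool_rot: [3.14, 0.003, 2.977]
force: [-0.1, -0.4, -2.5]
grip_width: 0.0636
finger_force: 34.1
t 31.7 pos [0.4453 0.3112 0.2671] yaw 2.977 rotvec [ 0.002  0.003 -0.003] shift if before turn [-195.3 -288.    -2.8] after [-194.4 -288.5   -2.9] q7 0.24
```

```bash

python3 -m jog '[[[-24.4,-36,0,0,0,0,0.5],[-24.4,-36,0,0,0,0,0.5],[-24.4,-36,0,0,0,0,0.5],[-24.4,-36,0,0,0,0,0.5],[-24.4,-36,0,0,0,0,0.5]]]'|sed -n 2,3p
python3 -m jog '[[[-24.4,-36,0,0,0,0,0.5],[-24.4,-36,0,0,0,0,0.5],[-24.4,-36,0,0,0,0,0.5],[0,0,0,0,0,0,0.5],[0,0,0,0,0,0,0.5]]]'|sed -n 2,3p
python3 -m jog '[[[0,0,40,0,0,0,0.5],[0,0,35,0,0,0,0.5],[0,0,20,0,0,0,0.5],[0,0,7,0,0,0,0.5],[0,0,0,0,0,0,0.5]]]'|sed -n 2,4p
python3 -m jog '[[[0,0,4,0,0,0,0.5],[0,0,0,0,0,0,0.5]]]'|sed -n 2,4p
python3 -m jog '[[[0,0,2,0,0,0,0.5],[0,0,0,0,0,0,0.5]]]'|sed -n 2,4p
python3 -m jog '[[[0,0,2,0,0,0,0.5],[0,0,0,0,0,0,0.5]]]'|sed -n 2,4p
```

```text
position: [0.536, 0.1118, 0.2645]
tool_rot: [-3.141, -0.001, 2.978]
position: [0.5902, -0.0055, 0.2642]
tool_rot: [3.141, -0.002, 2.976]
position: [0.5901, -0.0036, 0.1626]
tool_rot: [3.141, -0.001, 2.979]
force: [0.7, -0.2, -1.9]
position: [0.5908, -0.0045, 0.1596]
tool_rot: [3.142, 0.001, 2.978]
force: [0.8, -0.8, -2.0]
position: [0.5907, -0.0048, 0.1572]
tool_rot: [-3.142, 0.001, 2.978]
force: [-0.8, -0.3, -1.7]
position: [0.5907, -0.0046, 0.1551]
tool_rot: [3.142, 0.0, 2.978]
force: [-1.5, -0.2, 1.8]
```

```bash

python3 -m jog '[[[0,0,1.5,0,0,0,0.5],[0,0,0,0,0,0,0.5]]]'|sed -n 2,4p
python3 -m jog '[[[0,0,1,0,0,0,0.5],[0,0,0,0,0,0,0.5]]]'|sed -n 2,4p
python3 -m jog '[[[0,0,-1.5,0,0,0,0.5],[0,0,0,0,0,0,1],[0,0,0,0,0,0,1],[0,0,-40,0,0,0,1],[0,0,-50,0,0,0,1]]]'|sed -n 4,6p
python3 -m jog '[[[0,0,-20,0,0,0,1],[0,0,0,0,0,0,1],[0,0,0,0,0,0,1]]]'|sed -n 2,4p
python3 - <<'E'
from h import *
s=bot.observe(); w=bot.grab_frame("wrist"); save(w,"w10")
uv=proj(w,(.5914,-.0049,.08),s)
for z in(.041,.052,.057): print(uv,z,bowlfit(w,uv,z,s))
p=bot.grab_frame("scene"); pts(["lid_rail","lid_tongue","bowl1_mid"],p); b=bot.grab_frame("side"); pts(["lid_rail","lid_tongue"],b)
cv2.imwrite("pics/c10.png",np.hstack([cv2.resize(w["img"][100:300,180:380],(400,400)),cv2.resize(p["img"][195:325,235:365],(400,400))])[...,::-1])
plan(.456,-.409,.27,1.57)
E
```

```text
position: [0.5914, -0.0046, 0.1548]
tool_rot: [3.142, 0.002, 2.978]
force: [-3.8, -2.1, 18.7]
position: [0.5918, -0.0046, 0.1545]
tool_rot: [-3.142, 0.003, 2.977]
force: [-4.6, -2.4, 30.9]
force: [0.1, -0.7, 0.6]
grip_width: 0.0854
finger_force: 0.0
position: [0.5905, -0.0049, 0.2637]
tool_rot: [-3.141, 0.0, 2.977]
force: [-0.1, -0.8, -0.4]
[281.91216381 204.25824347] 0.041 (array([ 0.59081552, -0.00426203]), array([ 1.5,  3.4, -1.5, -4. ]), np.int32(4680))
[281.91216381 204.25824347] 0.052 (array([ 0.58782676, -0.00378282]), array([-0.2,  2. ,  0.2, -2.2]), np.int32(4680))
[281.91216381 204.25824347] 0.057 (array([ 0.5864737 , -0.00356595]), array([-1. ,  1.3,  1. , -1.4]), np.int32(4680))
lid_rail 0.92 [ 0.4564 -0.4089  0.0189]
lid_rail 0.49 [ 0.3462 -0.1488 -0.0019]
lid_tongue 0.87 [ 0.3623 -0.4095  0.0013]
lid_tongue 0.45 [ 0.5908 -0.0019  0.0495]
bowl1_mid 0.67 [3.684e-01 5.188e-01 1.000e-04]
bowl1_mid 0.59 [0.6776 0.4623 0.02  ]
bowl1_mid 0.45 [0.3412 0.0801 0.0201]
bowl1_mid 0.37 [ 0.5903 -0.0017  0.0517]
lid_rail 0.66 [ 0.4572 -0.406   0.0202]
lid_tongue 0.65 [ 0.3654 -0.4081  0.0012]
t 35.4 pos [ 0.5905 -0.0047  0.2635] yaw 2.978 rotvec [-0.000e+00 -1.000e-03  1.408e+00] shift if before turn [  66.8 -420.9   -6.5] after [-404.4 -134.2   -6.5] q7 0.88
```

View pics/c10.png

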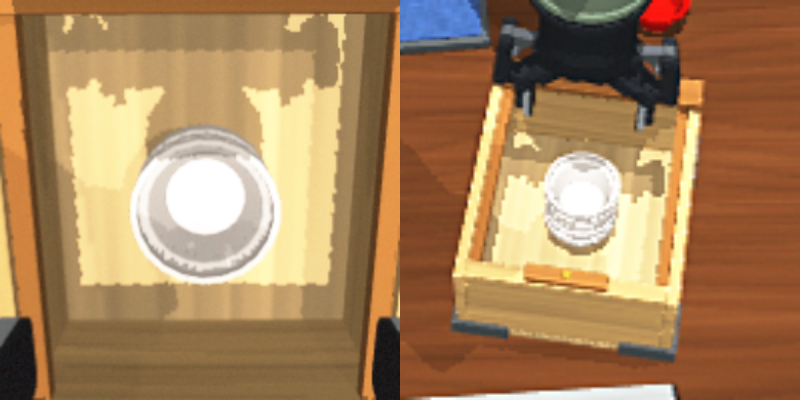

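The picture shows the five bowls stacked upright and the button along the wall. Now the lid.

```bash

python3 -m jog '[[[0,0,0,0,0,0.141,0.6],[0,0,0,0,0,0.141,0.6],[0,0,0,0,0,0.141,0.6],[0,0,0,0,0,0.141,0.6],[0,0,0,0,0,0.141,0.6]]]'|sed -n 2,3p
python3 -m jog '[[[0,0,0,0,0,0.141,0.6],[0,0,0,0,0,0.141,0.6],[0,0,0,0,0,0.141,0.6],[0,0,0,0,0,0.141,0.6],[0,0,0,0,0,0.141,0.6]]]'|sed -n 2,3p
python3 -m jog '[[[-40.4,-13.4,0,0,0,0,0.6],[-40.4,-13.4,0,0,0,0,0.6],[-40.4,-13.4,0,0,0,0,0.6],[-40.4,-13.4,0,0,0,0,0.6],[-40.4,-13.4,0,0,0,0,0.6]]]'|sed -n 2,3p
python3 -m jog '[[[-40.4,-13.4,0,0,0,0,0.6],[-40.4,-13.4,0,0,0,0,0.6],[-40.4,-13.4,0,0,0,0,0.6],[-40.4,-13.4,0,0,0,0,0.6],[-40.4,-13.4,0,0,0,0,0.6]]]'|sed -n 2,3p
python3 -m jog '[[[0,0,0,0,0,0,0.6],[0,0,0,0,0,0,0.6]]]'|sed -n 2,3p
python3 - <<'E'
from h import *
s=bot.observe(); w=bot.grab_frame("wrist"); save(w,"w11"); pts(["lid_rail","lid_tongue"],w); print(s["position"],s["tool_rot"])
hsv=cv2.cvtColor(np.asarray(w["img"]),cv2.COLOR_RGB2HSV); u=np.int32(proj(w,(.4565,-.408,.034),s)); print(u,hsv[u[1],u[0]])
E
```

```text
position: [0.5905, -0.0046, 0.2638]
tool_rot: [-3.142, -0.0, 2.267]
position: [0.5905, -0.0046, 0.2638]
tool_rot: [-3.141, -0.0, 1.562]
position: [0.5222, -0.2079, 0.2639]
tool_rot: [3.142, -0.0, 1.568]
position: [0.4545, -0.4099, 0.2639]
tool_rot: [-3.142, -0.0, 1.568]
position: [0.4549, -0.4088, 0.2635]
tool_rot: [-3.141, -0.001, 1.566]
lid_rail 0.8 [ 0.4539 -0.4098  0.0198]
lid_tongue 0.72 [ 0.3672 -0.4075 -0.0033]
[ 0.45485666 -0.40884541  0.26349979] [-3.14128413e+00 -5.24707441e-04  1.56603273e+00]
[282 191] [ 13 175 149]
```

View pics/w11.png

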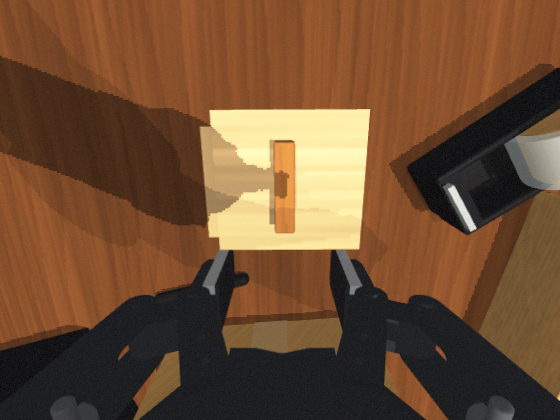

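The lid fills (211..370,109..249), its rail is at (285,187) and the tongue is on the left. I'll fit its pose from the board corners and the rail ends.

```bash
python3 - <<'E'
from h import *
s=bot.observe(); w=bot.grab_frame("wrist")
M=np.array([(-80,82,6),(92,82,6),(92,-82,6),(-80,-82,6),(-11,50,34),(11,50,34),(11,-50,34),(-11,-50,34)])/1e3
U=np.array([(210.5,110),(370,109),(360,249),(219,249.5),(274.5,141),(294,141),(294.5,233),(275.5,233)])
T=lambda q,m:np.array([q[0],q[1],0])+Ro.from_euler('z',q[2]).apply(m)
f=least_squares(lambda q:np.ravel([proj(w,T(q,m),s)-u for m,u in zip(M,U)]),[.455,-.409,0],x_scale=[.01,.01,.1])
print(f.x,np.round(f.fun,1))
plan(f.x[0],f.x[1],.1,np.pi/2+f.x[2])
E
```

```text
[ 0.45979746 -0.40492091  0.00275696] [-0.8 -0.6  0.2 -0.4 -0.9 -0.6  0.9 -0.4 -0.7  0.5  1.6  0.4  0.3  0.4
 -0.6  0.5]
t 37.8 pos [ 0.456  -0.4072  0.264 ] yaw 1.569 rotvec [ 0.    -0.    -0.004] shift if before turn [  2.2   3.8 164. ] after [  2.3   3.8 164. ] q7 0.41
```

```bash

python3 -m jog '[[[2,2,50,0,0,0,0.6],[0,0,50,0,0,0,0.6],[0,0,50,0,0,0,0.6],[0,0,30,0,0,0,0.6],[0,0,0,0,0,0,0.6]]]'|sed -n 2,4p
python3 -m jog '[[[0,0,0,0,0,0,0.1],[0,0,0,0,0,0,0.1],[0,0,0,0,0,0,0.1],[0,0,0,0,0,0,0.1]]]' 60|sed -n 2,6p
python3 -m jog '[[[0,0,-10,0,0,0,0.1],[0,0,-20,0,0,0,0.1],[0,0,-45,0,0,0,0.1],[0,0,-50,0,0,0,0.1],[0,0,-50,0,0,0,0.1]]]'|sed -n 2,6p
python3 -m jog '[[[0,0,-40,0,0,0,0.1],[0,0,0,0,0,0,0.1],[0,0,0,0,0,0,0.1]]]'|sed -n 2,6p
python3 - <<'E'
from h import *
s=bot.observe(); w=bot.grab_frame("wrist"); save(w,"w12"); print(s["position"],s["tool_rot"])
E
```

```text
position: [0.4564, -0.4041, 0.0804]
tool_rot: [-3.137, -0.004, 1.57]
force: [-0.4, 0.5, 0.4]
position: [0.4584, -0.4068, 0.0864]
tool_rot: [3.139, 0.002, 1.568]
force: [0.4, 0.8, 9.4]
grip_width: 0.0205
finger_force: 60.3
position: [0.457, -0.406, 0.2624]
tool_rot: [3.141, 0.001, 1.568]
force: [0.7, -1.3, -1.4]
grip_width: 0.0207
finger_force: 59.0
position: [0.4572, -0.4064, 0.3008]
tool_rot: [3.14, 0.002, 1.568]
force: [-0.3, 0.1, -2.1]
grip_width: 0.0209
finger_force: 59.3
[ 0.45724189 -0.4063844   0.30079303] [3.13985799e+00 1.98408823e-03 1.56758966e+00]
```

View pics/w12.png

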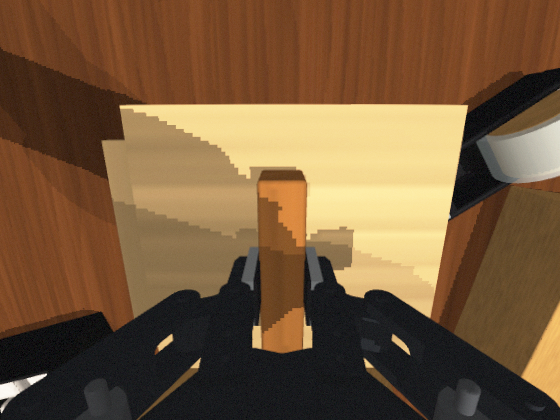

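The lid is held by its rail. Readings: board corners (121,105) and (467,104), tongue corner (103,141), rail-end top corners (259,181) and (305.5,181). I'll fit the lid's pose in the hand and plan the hooking pose.

```bash
python3 - <<'E'
from h import *
s=bot.observe(); w=bot.grab_frame("wrist"); im=w["img"]; R=rot(s);c=np.array(s["position"])
M=np.array([(-80,82,6),(92,82,6),(-92,65,6),(-11,50,34),(11,50,34)])/1e3
U=np.array([(121,105),(467,104),(103,141),(259,181),(305.5,181)])
B=np.array([[0,1,0],[1,0,0],[0,0,-1.]]) # columns: lid axes in tool
def L(q,m): return np.array([q[0],q[1],q[2]])+Ro.from_rotvec([q[3],q[5],q[4]]).apply((B@(m-np.array([0,0,.02]))))
def P(q,m): return proj(w,c+R@L(q,m),s)
for free5 in(0,1):
  f=least_squares(lambda q:np.r_[np.ravel([P(q,m)-u for m,u in zip(M,U)]),(q[1])/.0005,q[5]/(.01 if free5 else .0001)],[0,0,.06,0,0,0],x_scale=[.01,.01,.01,.1,.1,.1])
  print(np.round(f.x*[1e3,1e3,1e3,1,1,1],3),np.round(f.fun,1))
# corner refine
g=cv2.cvtColor(im,cv2.COLOR_RGB2GRAY)
print(cv2.cornerSubPix(g,np.float32(U).reshape(-1,1,2),(5,5),(-1,-1),(3,40,.01)).reshape(-1,2))
E
```

```text
[-3.3800e-01  6.5600e-01  6.7851e+01 -2.0000e-03 -1.0000e-03  0.0000e+00] [-0.2  0.8 -0.1  1.2  0.1 -0.2 -2.7 -0.8  1.8 -0.8  1.3  0. ]
[-3.7300e-01  6.6500e-01  6.8582e+01 -2.0000e-03 -1.0000e-03  9.0000e-03] [-0.3  0.6 -0.2  1.   0.2 -0.3 -2.6 -0.5  1.7 -0.6  1.3  0.9]
[[118.612976 105.44535 ]
 [467.47174  104.74474 ]
 [101.23582  140.20422 ]
 [257.1762   181.27147 ]
 [306.43326  181.814   ]]
```

```bash
python3 - <<'E'
from h import *
w=bot.grab_frame("wrist"); s=dict(position=[.5905,-.0048,.2636],tool_rot=[-3.1414,0,2.977])
C=np.array([.5907,-.0037,0]);Rz=Ro.from_euler('z',-.159).inv()
im=cv2.imread("pics/w10.png"); g=cv2.cvtColor(im,cv2.COLOR_BGR2HSV)
def cf(u,v,z): return np.round(Rz.apply(ray(w,(u,v),z,s)-C)*1e3,1)
for v in (130,160,190,220,250,280):
    row=im[v].astype(int); d=np.abs(row[2:]-row[:-2]).sum(1)
    out=[]
    for u0,u1 in((165,215),(350,400)):
        us=[u for u in range(u0,u1) if d[u-1]>90 and d[u-1]==d[max(0,u-3):u+2].max()]
        out+= [(u,cf(u,v,.094)[1],cf(u,v,.100)[1]) for u in us]
    print(v,out)
for u in(240,280,320):
    d=np.abs(im[2:,u].astype(int)-im[:-2,u].astype(int)).sum(1); print(u,[(v,cf(u,v,.114)[0],cf(u,v,.106)[0]) for v in range(85,125) if d[v-1]>80 and d[v-1]==d[v-3:v+2].max()])
E
```

```text
130 [(173, np.float64(-87.1), np.float64(-84.9)), (189, np.float64(-74.2), np.float64(-72.4)), (204, np.float64(-62.2), np.float64(-60.7)), (352, np.float64(55.8), np.float64(54.4)), (361, np.float64(63.0), np.float64(61.4)), (372, np.float64(71.8), np.float64(70.0)), (376, np.float64(75.1), np.float64(73.2)), (391, np.float64(87.1), np.float64(84.9))]
160 [(165, np.float64(-96.4), np.float64(-94.0)), (177, np.float64(-86.5), np.float64(-84.3)), (191, np.float64(-74.9), np.float64(-73.0)), (206, np.float64(-62.5), np.float64(-61.0)), (214, np.float64(-56.0), np.float64(-54.6)), (358, np.float64(62.3), np.float64(60.7)), (373, np.float64(74.6), np.float64(72.8)), (385, np.float64(84.6), np.float64(82.4)), (388, np.float64(87.0), np.float64(84.9))]
190 [(168, np.float64(-97.0), np.float64(-94.6)), (180, np.float64(-86.8), np.float64(-84.6)), (194, np.float64(-74.8), np.float64(-73.0)), (208, np.float64(-62.9), np.float64(-61.4)), (356, np.float64(62.3), np.float64(60.8)), (371, np.float64(75.1), np.float64(73.2)), (385, np.float64(87.0), np.float64(84.8)), (397, np.float64(97.3), np.fl
[... 758 characters left out ...]
loat64(84.9)), (389, np.float64(96.2), np.float64(93.8))]
280 [(175, np.float64(-101.2), np.float64(-98.7)), (198, np.float64(-79.5), np.float64(-77.6)), (203, np.float64(-74.8), np.float64(-73.0)), (206, np.float64(-72.0), np.float64(-70.2)), (359, np.float64(71.3), np.float64(69.5)), (362, np.float64(74.1), np.float64(72.2)), (366, np.float64(77.9), np.float64(75.9)), (389, np.float64(99.6), np.float64(97.1))]
240 [(107, np.float64(-82.9), np.float64(-83.1)), (124, np.float64(-71.1), np.float64(-71.0))]
280 [(107, np.float64(-82.6), np.float64(-82.9)), (124, np.float64(-70.9), np.float64(-70.7))]
320 [(107, np.float64(-82.5), np.float64(-82.7)), (124, np.float64(-70.8), np.float64(-70.6))]
```

The crate's lateral position and yaw check out within 0.3 mm (cleat edges at ±75). Now I carry the lid over the crate.

```bash
cat >> h.py <<'E'
CR=np.array([.5900,-.0037,0]);RC=Ro.from_euler('z',-.159).as_matrix()
B=np.array([[0,1,0],[1,0,0],[0,0,-1.]])
def lidnow(tz=.066):
    s=bot.observe(); R=rot(s); c=np.array(s["position"]); rl=RC.T@R@B  # lid in crate
    tip=RC.T@(c-CR)-rl@np.array([.092,0,.02+tz]); th=np.arcsin(rl[2,0])
    print("t",s["clock"],"tip",np.round(tip*1e3,1),"tilt",round(th,3),"lidrot",np.round(Ro.from_matrix(rl).as_rotvec(),3),"F_crate",np.round(RC.T@np.array(s["force"]),1))
    return s,R,c
def lidplan(tip,th,tz=.066):
    s,R,c=lidnow(tz); R1l=Ro.from_euler('y',-th).as_matrix(); R1=RC@R1l@B
    c1=CR+RC@(np.array(tip)/1e3+R1l@np.array([.092,0,.02+tz]))
    print("rotvec",np.round(Ro.from_matrix(R.T@R1).as_rotvec(),3),"shift before turn",np.round(R.T@(c1-c)*1e3,1),"after",np.round(R1.T@(c1-c)*1e3,1))
E
python3 -m jog '[[[0,0,0,0,0,0.08,0.1],[0,0,0,0,0,0.077,0.1],[0,0,0,0,0,0,0.1]]]'|sed -n 2,3p
python3 -c "
from h import *
plan(.598,-.005,.30,1.412)"
```

```text
position: [0.4572, -0.406, 0.298]
tool_rot: [-3.14, -0.001, 1.41]
t 39.95 pos [ 0.4572 -0.406   0.298 ] yaw 1.41 rotvec [-0.002 -0.001 -0.002] shift if before turn [418.4  74.6  -1.8] after [418.2  75.7  -2. ] q7 0.28
```

```bash

python3 -m jog '[[[42,7.5,0,0,0,0,0.1],[42,7.5,0,0,0,0,0.1],[42,7.5,0,0,0,0,0.1],[42,7.5,0,0,0,0,0.1],[42,7.5,0,0,0,0,0.1]]]'|sed -n 2,3p
python3 -m jog '[[[42,7.5,0,0,0,0,0.1],[42,7.5,0,0,0,0,0.1],[42,7.5,0,0,0,0,0.1],[42,7.5,0,0,0,0,0.1],[40,7.5,0,0,0,0,0.1]]]'|sed -n 2,3p
python3 -m jog '[[[0,0,0,-0.065,0,0,0.1],[0,0,0,-0.065,0,0,0.1],[0,0,0,0,0,0,0.1],[0,0,0,0,0,0,0.1]]]'|sed -n 2,6p
python3 -c "
from h import *
lidplan((-70,0,125),.13)"
```

```text
position: [0.528, -0.2032, 0.2985]
tool_rot: [-3.141, -0.0, 1.414]
position: [0.5982, -0.0037, 0.2984]
tool_rot: [-3.141, 0.0, 1.414]
position: [0.5978, -0.0057, 0.2988]
tool_rot: [3.014, 0.0, 1.412]
force: [-0.1, -0.5, -0.8]
grip_width: 0.0207
finger_force: 59.4
t 41.35 tip [-72.3  -0.8 201.8] tilt 0.128 lidrot [-0.    -0.128  0.   ] F_crate [-0.  -0.5 -0.8]
rotvec [-0.002  0.     0.   ] shift before turn [ 0.8 -7.7 76.3] after [ 0.8 -7.9 76.2]
```

```bash

python3 -m jog '[[[0.8,-4,38,0,0,0,0.1],[0,-4,38,0,0,0,0.1],[0,0,0,0,0,0,0.1],[0,0,0,0,0,0,0.1]]]'|sed -n 2,4p
python3 -c "
from h import *
lidplan((-70,0,98),.13)
p=bot.grab_frame('scene'); 
for q in('lid_tongue','lid_rail'):
  for d in bot.spot_point(q,p)[:2]: print(q,d['conf'],np.round(RC.T@(np.array(d['xyz'])-CR)*1e3,1))
save(p,'s13')"
```

```text
position: [0.6003, -0.0052, 0.223]
tool_rot: [3.013, 0.0, 1.411]
force: [-0.6, 0.1, -0.6]
t 41.75 tip [-69.8   0.2 125.9] tilt 0.128 lidrot [-0.    -0.128 -0.001] F_crate [-0.6 -0.  -0.6]
rotvec [-0.002  0.    -0.001] shift before turn [-0.2 -3.9 27.5] after [-0.2 -3.9 27.5]
lid_tongue 0.57 [-70.8  -5.3 126. ]
lid_rail 0.69 [ 17.5  -5.  157.8]
```

```bash

python3 -m jog '[[[1,-2,14,0,0,0,0.1],[0,-2,13.5,0,0,0,0.1],[0,0,0,0,0,0,0.1],[0,0,0,0,0,0,0.1]]]'|sed -n 2,4p
python3 -c "
from h import *
lidplan((-86,1,97),.13)"
```

```text
position: [0.5996, -0.004, 0.1943]
tool_rot: [3.013, 0.0, 1.411]
force: [0.3, 0.5, -1.1]
t 42.3 tip [-70.7   1.3  97.2] tilt 0.129 lidrot [-0.    -0.129 -0.001] F_crate [ 0.2  0.6 -1.1]
rotvec [-0.001  0.    -0.001] shift before turn [ -0.3 -15.3  -1.9] after [ -0.3 -15.3  -1.9]
```

```bash

python3 -m jog '[[[0,-4,-0.5,0,0,0,0.1],[0,-4,-0.5,0,0,0,0.1],[0,0,0,0,0,0,0.1]]]'|sed -n 2,4p
python3 -m jog '[[[0,-4,-0.5,0,0,0,0.1],[0,-3,-0.4,0,0,0,0.1],[0,0,0,0,0,0,0.1]]]'|sed -n 2,4p
python3 -c "
from h import *
lidplan((-91,1,97),.13)
p=bot.grab_frame('scene'); save(p,'s14'); d=cv2.resize(p['img'][190:320,225:360],None,fx=5.5,fy=4.5,interpolation=2); cv2.imwrite('pics/s14c.png',d[...,::-1])"
```

```text
position: [0.5914, -0.0027, 0.1951]
tool_rot: [3.011, 0.0, 1.411]
force: [0.6, 0.3, -1.2]
position: [0.5845, -0.0016, 0.1948]
tool_rot: [3.012, 0.0, 1.411]
force: [0.7, -0.3, -1.7]
t 42.9 tip [-85.9   1.3  97.7] tilt 0.13 lidrot [-0.    -0.13  -0.001] F_crate [ 0.7 -0.2 -1.7]
rotvec [-0.     0.    -0.001] shift before turn [-0.2 -5.2 -0. ] after [-0.2 -5.2 -0. ]
```

```bash

python3 -m jog '[[[0,-2,0.5,0,0,0,0.1],[0,-2,0.5,0,0,0,0.1],[0,0,0,0,0,0,0.1]]]'|sed -n 2,4p
python3 -m jog '[[[0,-2,0,0,0,0,0.1],[0,0,0,0,0,0,0.1],[0,0,0,0,0,0,0.1]]]'|sed -n 2,4p
python3 -c "
from h import *
lidplan((-91,1,95),.06)"
```

```text
position: [0.5808, -0.001, 0.1931]
tool_rot: [3.012, 0.0, 1.411]
force: [0.7, 0.7, -1.6]
position: [0.5791, -0.0007, 0.193]
tool_rot: [3.012, -0.0, 1.411]
force: [0.4, 0.5, -1.9]
t 43.55 tip [-91.3   1.3  95.8] tilt 0.13 lidrot [-0.    -0.13  -0.001] F_crate [ 0.3  0.5 -1.9]
rotvec [ 0.07   0.    -0.001] shift before turn [-0.2  5.9  7.5] after [-0.2  6.5  7.1]
```

View pics/s14c.png

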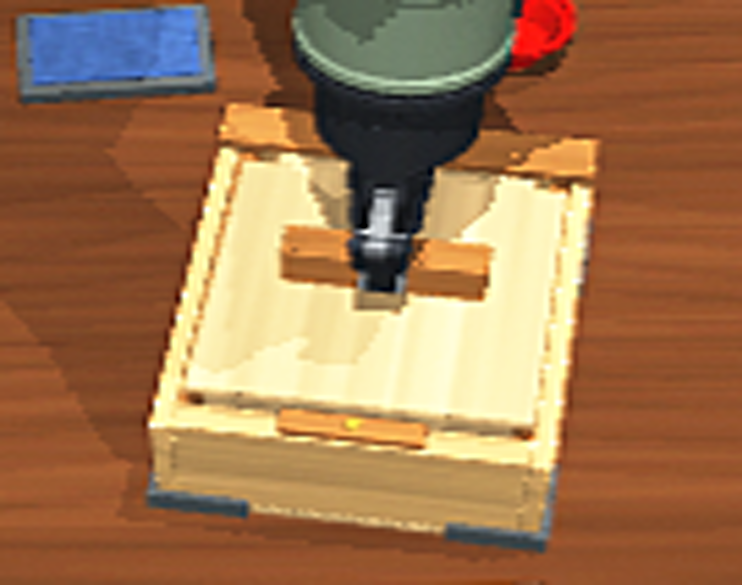

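The lid lies parallel between the walls with the tongue end under the lip and the far end above the button. I now swing it down about the tongue tip.

```bash

python3 -m jog '[[[0,3,3.7,0.035,0,0,0.1],[0,3,3.5,0.035,0,0,0.1],[0,0,0,0,0,0,0.1],[0,0,0,0,0,0,0.1]]]'|sed -n 2,4p
python3 -c "
from h import *
lidplan((-91,1,95),.02); lidplan((-91,1,95),0)"
```

```text
position: [0.5857, -0.0018, 0.1864]
tool_rot: [3.081, -0.0, 1.411]
force: [0.6, -0.1, -1.1]
t 43.95 tip [-91.1   1.3  95. ] tilt 0.061 lidrot [ 0.    -0.061 -0.001] F_crate [ 0.6 -0.  -1.1]
rotvec [ 0.041 -0.    -0.001] shift before turn [-0.1  3.6  3.8] after [-0.2  3.7  3.6]
t 43.95 tip [-91.1   1.3  95. ] tilt 0.061 lidrot [ 0.    -0.061 -0.001] F_crate [ 0.6 -0.  -1.1]
rotvec [ 0.061 -0.    -0.001] shift before turn [-0.1  5.2  5.7] after [-0.2  5.5  5.4]
```

```bash

python3 -m jog '[[[0,1.8,1.9,0.02,0,0,0.1],[0,1.8,1.8,0.02,0,0,0.1],[0,0,0,0,0,0,0.1]]]'|sed -n 2,4p
python3 -m jog '[[[0,1.7,1.8,0.02,0,0,0.1],[0,0,0,0,0,0,0.1],[0,0,0,0,0,0,0.1]]]'|sed -n 2,4p
python3 -c "
from h import *
lidplan((-91,1,94),0)"
```

```text
position: [0.5899, -0.0025, 0.1828]
tool_rot: [3.123, -0.0, 1.41]
force: [-0.9, 0.1, -2.4]
position: [0.5913, -0.0027, 0.1811]
tool_rot: [-3.141, -0.0, 1.411]
force: [-0.9, -0.2, -2.0]
t 44.55 tip [-90.9   1.3  95.1] tilt -0.0 lidrot [ 0.     0.    -0.001] F_crate [-0.8 -0.3 -2. ]
rotvec [-0.    -0.    -0.001] shift before turn [-0.2 -0.1  1.1] after [-0.2 -0.1  1.1]
```

```bash

for i in 1; do python3 -m jog '[[[0,0,1,0,0,0,0.1],[0,0,0,0,0,0,0.1]]]'|sed -n 2,4p; done
python3 -m jog '[[[0,0,1,0,0,0,0.1],[0,0,0,0,0,0,0.1]]]'|sed -n 2,4p
python3 -m jog '[[[0,0,1,0,0,0,0.1],[0,0,0,0,0,0,0.1]]]'|sed -n 2,4p
```

```text
position: [0.5912, -0.0026, 0.1804]
tool_rot: [3.141, 0.0, 1.411]
force: [0.1, 0.8, 1.3]
position: [0.5913, -0.0026, 0.1804]
tool_rot: [3.141, 0.0, 1.411]
force: [-8.2, -0.3, 20.5]
position: [0.5912, -0.0026, 0.1803]
tool_rot: [3.14, 0.001, 1.411]
force: [-15.6, -1.1, 38.2]
```

Contact came exactly at the seated height (0.1804 − 0.066 = 0.114). Releasing.

```bash

python3 -m jog '[[[0,0,-2,0,0,0,0.1],[0,0,0,0,0,0,0.1],[0,0,0,0,0,0,0.5],[0,0,0,0,0,0,0.5],[0,0,0,0,0,0,0.5]]]'|sed -n 2,6p
python3 -m jog '[[[0,0,-20,0,0,0,0.5],[0,0,-40,0,0,0,0.5],[0,0,-40,0,0,0,0.4],[0,0,0,0,0,0,0.4],[0,0,0,0,0,0,0.4]]]'|sed -n 2,6p
python3 - <<'E'
from h import *
p=bot.grab_frame('scene'); s=bot.observe(); w=bot.grab_frame("wrist"); save(w,"w15")
for n,q in(('sc',p),('wr',w)):
  for k in('lid_tongue','lid_rail','button_pivot'):
    for d in bot.spot_point(k,q)[:1]: print(n,k,round(d['conf'],2),np.round(RC.T@(np.array(d['xyz'])-CR)*1e3,1))
  for d in bot.trace("lid_rail",q)[:1]:
    ys,xs=np.nonzero(d["region"]); print(len(xs))
plan(.6917,-.0200,.25,1.412)
E
```

```text
position: [0.5912, -0.0027, 0.1801]
tool_rot: [-3.141, -0.0, 1.411]
force: [-0.7, 0.0, -0.6]
grip_width: 0.0422
finger_force: 0.0
position: [0.5914, -0.0027, 0.2809]
tool_rot: [3.14, -0.0, 1.411]
force: [-0.5, -0.2, -0.9]
grip_width: 0.0344
finger_force: 0.0
sc lid_tongue 0.87 [-91.2  -1.9  94.1]
sc lid_rail 0.97 [  1.5   1.7 112.5]
sc button_pivot 0.93 [100.7  -2.4 109.8]
3298
wr lid_tongue 0.92 [-93.2   0.7  89.6]
wr lid_rail 0.62 [ -0.7  -0.9 113.3]
wr button_pivot 0.8 [102.9  -0.9 112.1]
32196
t 46.65 pos [ 0.5912 -0.0027  0.28  ] yaw 1.411 rotvec [-0.     0.    -0.001] shift if before turn [ -1.1 102.   29.9] after [ -1.2 102.   30. ] q7 -0.5
```

```bash

python3 -m jog '[[[-0.8,34,0,0,0,0,0.4],[-0.8,34,0,0,0,0,0.4],[0,33.6,0,0,0,0,0.4],[0,0,40,0,0,0,0.4],[0,0,40,0,0,0,0.4]]]'|sed -n 2,4p
python3 -m jog '[[[0,0,14,0,0,0,0.4],[0,0,0,0,0,0,0.4],[0,0,0,0,0,0,0.4]]]'|sed -n 2,4p
python3 -c "
from h import *
plan(.6913,-.0205,.1775,1.412)"
```

```text
position: [0.6922, -0.0205, 0.1993]
tool_rot: [3.14, -0.001, 1.41]
force: [-0.5, 0.6, -0.6]
position: [0.6919, -0.0203, 0.1879]
tool_rot: [3.14, -0.0, 1.411]
force: [-0.1, -0.6, -0.0]
t 47.45 pos [ 0.6919 -0.0203  0.1879] yaw 1.411 rotvec [ 0.002 -0.    -0.001] shift if before turn [-0.3 -0.6 10.4] after [-0.3 -0.6 10.4] q7 -0.48
```

```bash

python3 -m jog '[[[0,-0.5,6,0,0,0,0.4],[0,0,4,0,0,0,0.4],[0,0,0,0,0,0,0.4]]]'|sed -n 2,4p
python3 -m jog '[[[0,0,0,0,0,0,0],[0,0,0,0,0,0,0],[0,0,0,0,0,0,0],[0,0,0,0,0,0,0]]]' 20|sed -n 2,6p
python3 -m jog '[[[0,0,-1,0,0,-0.1,0],[0,0,0,0,0,-0.1,0],[0,0,0,0,0,-0.1,0],[0,0,0,0,0,-0.1,0],[0,0,0,0,0,-0.1,0]]]'|sed -n 2,6p
```

```text
position: [0.6907, -0.0205, 0.1764]
tool_rot: [3.141, 0.0, 1.411]
force: [-0.2, -0.5, -0.4]
position: [0.6905, -0.0203, 0.1766]
tool_rot: [-3.141, 0.0, 1.411]
force: [-4.8, 0.1, 5.7]
grip_width: 0.0133
finger_force: 22.2
position: [0.6903, -0.0203, 0.1768]
tool_rot: [-3.14, -0.001, 1.915]
force: [-2.5, 1.3, -5.8]
grip_width: 0.013
finger_force: 21.2
```

```bash

python3 -m jog '[[[0,0,0,0,0,-0.1,0],[0,0,0,0,0,-0.1,0],[0,0,0,0,0,-0.1,0],[0,0,0,0,0,-0.1,0],[0,0,0,0,0,-0.1,0]]]'|sed -n 2,4p
python3 -m jog '[[[0,0,0,0,0,-0.1,0],[0,0,0,0,0,-0.1,0],[0,0,0,0,0,-0.1,0],[0,0,0,0,0,-0.1,0],[0,0,0,0,0,-0.1,0]]]'|sed -n 2,4p
python3 -m jog '[[[0,0,0,0,0,-0.04,0],[0,0,0,0,0,0,0],[0,0,0,0,0,0,0]]]'|sed -n 2,4p
python3 -m jog '[[[0,0,0,0,0,0,0.35],[0,0,0,0,0,0,0.35],[0,0,-25,0,0,0,0.35],[0,0,-45,0,0,0,0.35],[0,0,-45,0,0,0,0.35]]]'|sed -n 2,6p
python3 -m jog '[[[0,0,-20,0,0,0,0.35],[0,0,0,0,0,0,0.35],[0,0,0,0,0,0,0.35]]]'|sed -n 2,6p
python3 - <<'E'
from h import *
p=bot.grab_frame("scene"); s=bot.observe();w=bot.grab_frame("wrist"); save(w,"w16"); save(p,"s16")
for n,q,r in (('sc',p,None),('wr',w,s)):
  for d in bot.trace("button",q)[:1]:
    ys,xs=np.nonzero(d["region"]); P=np.array([ray(q,(a,b),.113,r)[:2] for a,b in zip(xs,ys)]); c=P.mean(0); ev,V=np.linalg.eigh(np.cov(P.T)); v=V[:,1]
    a=np.arctan2(v[1],v[0])+.159; print(n,d["conf"],c,"q",(np.arctan2(-np.cos(a),np.sin(a)))%np.pi,np.sqrt(ev*12)*1e3)
  for k in('lid_tongue','lid_rail','crate_lip'):
    for d in bot.spot_point(k,q)[:1]: print(n,k,round(d['conf'],2),np.round(RC.T@(np.array(d['xyz'])-CR)*1e3,1))
E
```

```text
position: [0.6902, -0.0204, 0.1768]
tool_rot: [-3.14, -0.001, 2.415]
force: [-3.2, 1.2, -4.6]
position: [0.69, -0.0206, 0.1768]
tool_rot: [-3.141, -0.002, 2.915]
force: [-4.8, -0.8, -3.5]
position: [0.69, -0.0206, 0.1767]
tool_rot: [-3.141, -0.002, 2.951]
force: [-5.7, 0.5, -2.8]
position: [0.6906, -0.0203, 0.2935]
tool_rot: [3.141, -0.001, 2.951]
force: [0.7, -0.3, 0.5]
grip_width: 0.0296
finger_force: 0.0
position: [0.6909, -0.0205, 0.3124]
tool_rot: [-3.141, 0.001, 2.951]
force: [-0.4, 0.1, -0.4]
grip_width: 0.0298
finger_force: 0.0
sc lid_tongue 0.81 [-91.1  -1.1  94. ]
sc lid_rail 0.65 [  3.7   1.5 112.5]
sc crate_lip 0.6 [-86.5  -5.1 105.5]
wr 0.66 [ 0.68825728 -0.02048769] q 1.5498375672108233 [13.95982725 68.40729873]
wr lid_rail 0.84 [ -2.8  -1.6 117.1]
```

```bash
python3 -c "
from h import *
print(bot.job_done())"
```

```text
the job is handed in; nothing more can be done
None
```

I nested all four loose white bowls in the crate bowl, hooked and seated the lid flat, turned the button across it (about 1.55 rad measured), and handed the job in; the hand-in call gave no verdict.

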